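# Close the serving station: upend the paddles, then scan the jar

### The arm

A 6-joint arm with a two-finger parallel gripper is mounted at the origin on the work surface. World frame = base frame: x ahead of the robot, y to its left, z up, the work surface at z = 0. Lengths are in m, angles in rad, forces in N, time in s.
With the tool pointing down it reaches from about 0.3 to 0.775 m from the base axis. Payload 14.6 kg.
Tool frame: the origin (TCP) lies on the mounting face of the last link; the fingertips stand 199 mm ahead of it and the grasp point (between the pads) lies 180 mm ahead of it; z points along the fingers, y is the direction in which the jaws open and shut (so a half turn about z gives the same grasp; the last joint's range is limited). The gripper opens to 94 mm and grips with 3 to 60 N. Pads are 16 mm wide; open, the fingers measure 119 mm over their backs; the gripper's body (75 mm by 177 mm) begins 78 mm behind the grasp point.
Start: joints at [1.113, 0.3, 1.521, -0, 1.321, -0.067], TCP at [0.21, 0.509, 0.405] pointing down, gripper open.
Joint ranges: [-3.03, 3.03], [-0.79, 2.21], [0.23, 2.52], [-1.04, 4.18], [0, 3.07], [-2.55, 2.55]. Speed limits (rad/s): [2.22, 2.22, 2.57, 3.14, 3.14, 3.14].

### API

Orientations are given as [roll, pitch, yaw] about the fixed x, y, z axes, in that order (R = Rz(yaw) Ry(pitch) Rx(roll)).
In Python, from station import sensors, vision, job gives the robot as it stands. The module is installed in compiled form; this text tells all that it offers.
- The arm moves only by the tool arm_command, never from a script. Its argument "plan" is one flat list of numbers, 5 for each row, row after row: the closure, from -1 (fully open) to 1 (shut), so that 0 is half open, then the shift along the world's x, y, z scaled (see below), then the turn about the world's z scaled (see below). A call has 1 to 20 rows; each row is the pose to reach, as a shift and turn from the pose commanded when the call began; what a row does not reach only later rows make up. The controller multiplies each number of a shift by 400 mm and each number of a turn by 120 degrees. A row lasts 1/10 s, in which the tool goes at most 50 mm and 8.59 degrees, less where a joint would pass 70% of its speed; a pose out of reach is approached as far as the arm can. A call with a number of a shift or a turn outside -1 to 1 is refused whole. A call with a gripper value outside its range is refused whole. The fingers move at their own pace and stop on an object; "newtons" is the grip in N (left out, the last holds). Time passes only in rows, so rows that repeat a pose let the fingers close. It gives the time, the measured TCP pose, the force and the opening at its end, in the units of the state.
- sensors.get_obs(): the state, without advancing time (a new reading comes with each control period).
- vision.camera(name): name is "scene" or "top" or "wrist"; returns the picture (480x640x3 uint8, blue, green, red); there is no depth.
- vision.camera_params(name): a dict with "intrinsics" (3x3 intrinsics, pixels), "k1" (the pictures are not rectified: a ray, as slopes to the right and down, at radius r is drawn at 1 + k1 r^2 times it, then the intrinsics apply), "rvec" (rotation vector, rad) and "tvec" (3), from world to camera coordinates, as OpenCV has them. Camera axes: x right, y down, z forward; pixel columns grow to the right and rows downward; lengths in m; the calibration is good to about 2 mm. A picture is of the moment at which its call begins: read the wrist's pose just before it. camera_params takes no time and is no camera call; for the wrist camera it gives the pose at the moment of the call.
- job.hand_in(): hands the job in, once; it reports no verdict.
Trained networks look in the newest picture that a camera, given by its name, has taken for a name from the list of things; names that differ only in an ending like _2 or _b are one class to them, and where a whole thing is asked for, a point or a joint stands for the part that bears it (a point fixed in the world has none). Each returns a list of dicts, best first, with "confidence" (0 to 1); they miss things now and then, are a little off and sometimes report something else, mostly with a low value. They report only what shows in the picture. A call takes as long as a camera call. They do not tell look-alikes from the thing itself.
- vision.search_frame(name, camera): "at" ([row, column] in pixels, amid what is visible of it).
- vision.silhouettes(name, camera): "mask" (480x640 bool, what is visible of it) and "at" ([row, column] in pixels, amid what is visible of it).
- vision.pinpoint(name, camera): "at" ([row, column] in pixels: a listed point, or the origin of a listed thing).
The state is a dict: "time_s": time; "qpos": joint angles; "joint_vel": joint speeds; "tau": joint torques, N m; "ee_pos": TCP position; "eef_rot": TCP orientation; "force": force on the tool from outside, world axes, zero at the start; "moment": the same for the moment, N m; "grip_width": finger opening in m.
Only numpy, scipy, OpenCV 4.12 (cv2) and the standard library are available. Lean on these libraries where they do the work, as an engineer would, in place of code of your own. Each camera call takes 0.05 s, during which the arm holds its last target.

### The job

Close down the food stall's serving station. Take every rinsed paddle out of the steel crocks, turn it end for end and stand it in the blue drying block, handle down and blade up, one to a well and fully down. Only when all the paddles are drying, close the station by standing the sauce jar upright in the middle of the scan pad with its striped code patch facing the scanner window squarely; leave the other things on the table undisturbed.

Things in the scene. Friction and masses are not known exactly. Their poses are not given: they have to be found in the camera images.
- rinse: Fixed rinse rack: three open round steel crocks in a row on a thin grey tray 250 x 85 mm. Origin: underside centre of the tray; the row runs along its x, crocks 90 mm apart (at x = -90, 0, +90 mm). Each crock is 62 mm across outside, 56 mm inside; rim 88 mm and inner floor 8 mm above the table. It stands to the robot's left or right, with the drying block on the other side.
- drying: Fixed blue drying block, 250 (x) x 75 (y) x 75 mm (z), origin underside centre. Three square wells, 29 x 29 mm, 65 mm deep (floor 10 mm above the table), open upward, in a row along its x at -90, 0, +90 mm, mouths chamfered 3 mm.
- rest: Fixed steel utensil rest, free for use: two V-notched uprights (8 mm thick, 45 mm either side of the middle along its y) on a base plate 75 x 115 x 6 mm. A paddle handle laid along its y in the notches lies with its axis 60 mm above the table; each V is about 45 mm wide at its top, which stands 73 mm above the table. Origin: underside centre.
- scanner: Fixed black scanner block 60 x 90 x 100 mm (x, y, z) with its amber window on its own -x face. A flat round black scan pad with a green ring, 104 mm across, 3 mm thick, lies in front of the window, its centre 105 mm from the block's origin along the block's -x. Origin: underside centre of the block.
- scan_pad (a point): Centre of the scan pad's top face, 75 mm in front of the scanner window.
- scan_window (a point): Centre of the scanner window, 50 mm above the table.
- jar: Loose squat amber sauce bottom-heavy jar, 66 mm across, 72 mm tall including its white lid (64 mm across, the top 16 mm), 0.4 kg or so. Origin: underside centre, z up. A striped white code patch is on its side at +x; a black stripe on the lid runs from the lid's middle towards the patch. It may be knocked aside a few cm during the work.
- jar_code (a point): Middle of the code patch: 33 mm from the jar's axis along its +x, 30 mm up.
- drying_hole0 (a point): Centre of the mouth of drying well 0, at the block's top, 75 mm above the table.
- drying_hole1 (a point): Centre of the mouth of drying well 1, at the block's top, 75 mm above the table.
- drying_hole2 (a point): Centre of the mouth of drying well 2, at the block's top, 75 mm above the table.
- paddle0: Serving paddle, red blade, may be absent. 240 mm long, about 90 g. Origin: middle of the blade's outer edge (blade tip); +z runs along the paddle from blade to handle. Blade 10 (x) x 46 (y) x 72 mm (z = 0 to 72); straight round wooden handle 16 mm across from z = 72 to 240 mm; centre of mass at about z = 127 mm. Starts standing blade-down in a crock (any crock, any yaw about its axis), upright or leaning up to 20 degrees.
- paddle0_end (a point): Free end of the red paddle's handle (z = 240 mm).
- paddle1: Serving paddle, green blade, may be absent. 240 mm long, about 90 g. Origin: middle of the blade's outer edge (blade tip); +z runs along the paddle from blade to handle. Blade 10 (x) x 46 (y) x 72 mm (z = 0 to 72); straight round wooden handle 16 mm across from z = 72 to 240 mm; centre of mass at about z = 127 mm. Starts standing blade-down in a crock (any crock, any yaw about its axis), upright or leaning up to 20 degrees.
- paddle1_end (a point): Free end of the green paddle's handle (z = 240 mm).
- paddle2: Serving paddle, yellow blade, may be absent. 240 mm long, about 90 g. Origin: middle of the blade's outer edge (blade tip); +z runs along the paddle from blade to handle. Blade 10 (x) x 46 (y) x 72 mm (z = 0 to 72); straight round wooden handle 16 mm across from z = 72 to 240 mm; centre of mass at about z = 127 mm. Starts standing blade-down in a crock (any crock, any yaw about its axis), upright or leaning up to 20 degrees.
- paddle2_end (a point): Free end of the yellow paddle's handle (z = 240 mm).
- bottle: Green glass bottle, 60 mm across, 170 mm tall; loose bystander, to be left alone. Origin: underside centre.
- tin: Steel can, 74 mm across, 80 mm tall; loose bystander, to be left alone. Origin: underside centre.
- mug: White cup, 72 mm across, 90 mm tall; loose bystander, to be left alone. Origin: underside centre.
- bowl: Steel bowl, 100 mm across, 50 mm tall; loose bystander, to be left alone. Origin: underside centre.
- forkbox: Small cardboard carton of forks, 90 x 140 x 50 mm; loose bystander, to be left alone. Origin: underside centre.
- napkins: Red napkin dispenser, 100 x 100 x 60 mm; loose bystander, to be left alone. Origin: underside centre.
- shaker: Clear shaker with a steel cap, 44 mm across, 70 mm tall; loose bystander, to be left alone. Origin: underside centre.
Mind the look-alikes: they are no part of the job. Leave any green or yellow look-alike of the jar alone.

How it is judged:
On the way, in this order (a step that is already met when the one before it is completed fails the run):
1. every paddle that is there stands handle-down at the bottom of a drying well ((horizontal distance between paddle0_end and drying_hole0 below 0.02 m or horizontal distance between paddle0_end and drying_hole1 below 0.02 m or horizontal distance between paddle0_end and drying_hole2 below 0.02 m) and z of each of paddle0_end, paddle1_end, paddle2_end in the frame of drying below 0.025 m and z of each of paddle0, paddle1, paddle2 in the frame of drying above 0.2 m and linear speed of each of paddle0, paddle1, paddle2 below 0.05 m/s and (horizontal distance between paddle1_end and drying_hole0 below 0.02 m or horizontal distance between paddle1_end and drying_hole1 below 0.02 m or horizontal distance between paddle1_end and drying_hole2 below 0.02 m) and (horizontal distance between paddle2_end and drying_hole0 below 0.02 m or horizontal distance between paddle2_end and drying_hole1 below 0.02 m or horizontal distance between paddle2_end and drying_hole2 below 0.02 m)), for 0.3 s.
2. the jar stands on the scan pad with its code facing the scanner window (horizontal distance between jar and scan_pad below 0.022 m and angle between the x axis of jar and the x axis of scanner, either way round below 0.35 rad and horizontal distance between jar_code and scan_window below 0.07 m and height (world z) of jar below 0.012 m and angle between jar's own z axis and vertical below 0.1 rad and linear speed of jar below 0.05 m/s), for 0.3 s.
At the end, for the whole second after the job is handed in: Every paddle present stands in a drying well, handle end within 20 mm sideways of the well's centre and within 15 mm of its floor, blade up and at rest; the jar stands upright and at rest on the scan pad, its axis within 22 mm of the pad's centre, its code patch towards the window within 20 degrees (all of step 1 and all of step 2); the robot touches nothing.
It fails at once if one of the other loose things (bottle, tin, cup, bowl, boxes, shaker) is knocked over or pushed more than 6 cm (distance of any of bottle, tin, mug, bowl, forkbox, napkins, shaker from where it was at the start of the episode above 0.06 m or angle between any of bottle, tin, mug, bowl, forkbox, napkins, shaker's own z axis and vertical above 0.6 rad).
Of paddle0, paddle1, paddle2 only 2 to 3 are there at a start; the rules pass over those that are not, and their reading is None.
At some moment in a run one of jar may be knocked a few centimetres aside while the robot is not near it.
Once in a run the grip may slacken for a moment while it holds something.
It also fails if it takes over 210 s, if anything falls off the work surface, if the arm or the gripper's body presses on something with over 40 N, if the wrist force passes 120 N, or if a joint passes its speed limit or range.

## Working session

There is one attempt and no reset: what is moved stays moved. The work goes in short steps, Python scripts to look and compute and a tool call to move; the robot and the scene stay as the last step left them, time stands still between calls to the robot, and variables do not carry over. Pictures are saved under pics/ and viewed, and the job is handed in when it is done.

Besides the shell and the picture viewer there is one more tool, called as a command line: name --argument value ..., lists and objects as JSON in quotes. arm_command: Moves the arm, as the interface text tells. Its arguments: {"type":"object","properties":{"plan":{"type":"array"},"newtons":{"type":"number"}},"required":["plan"]}

```bash
ls; mkdir -p pics
cat > h.py <<'E'
import numpy as np, cv2
from station import sensors, vision, job
from scipy.optimize import least_squares
def cam(n):
    p=vision.camera_params(n); K=np.array(p['intrinsics'],float).reshape(3,3); k1=float(np.ravel(p['k1'])[0]) 
    return K,k1,np.array(p['rvec'],float).ravel(),np.array(p['tvec'],float).ravel()
def proj(P,c):
    K,k1,r,t=c
    return cv2.projectPoints(np.atleast_2d(np.array(P,float)),r,t,K,np.array([k1,0,0,0,0.]))[0].reshape(-1,2)
def ray(uv,c):
    K,k1,r,t=c
    q=cv2.undistortPoints(np.array([[uv]],float),K,np.array([k1,0,0,0,0.])).ravel()
    R=cv2.Rodrigues(r)[0]; d=R.T@np.array([q[0],q[1],1]); return -R.T@t, d/np.linalg.norm(d)
def atz(uv,c,z):
    o,d=ray(uv,c); return o+d*(z-o[2])/d[2]
def tri(obs):
    A=np.zeros((3,3));b=np.zeros(3);
    for uv,c in obs:
        o,d=ray(uv,c);M=np.eye(3)-np.outer(d,d);A+=M;b+=M@o
    X=np.linalg.solve(A,b); return X,[np.linalg.norm(np.cross(X-ray(u,c)[0],ray(u,c)[1])) for u,c in obs]
def st():
    o=sensors.get_obs(); print('t',round(float(o['time_s']),2),'pos',np.round(o['ee_pos'],4),'rot',np.round(o['eef_rot'],3),'F',np.round(o['force'],2),'w',np.round(o['grip_width'],4),'q',np.round(o['qpos'],2)); return o
E
python3 - <<'E'
from h import *
st()
for n in ['scene','top','wrist']:
    im=vision.camera(n); cv2.imwrite(f'pics/{n}0.png',im)
    c=cam(n); R=cv2.Rodrigues(c[2])[0]; print(n,c[0].ravel(),c[1],'pos',-R.T@c[3],'fwd',R[2])
E
```

```text
pics
t 0.0 pos [0.2095 0.5085 0.4041] rot [-3.14  -0.     2.751] F [-0.41  0.7  -0.07] w 0.0942 q [ 1.11  0.3   1.52 -0.    1.32 -0.07]
scene [448.24118539   0.         315.51174002   0.         448.24118539
 241.85725886   0.           0.           1.        ] -0.01137101080714958 pos [1.38527059 0.06965369 0.92148647] fwd [-0.75816349 -0.06261729 -0.649051  ]
top [486.80411943   0.         318.12440386   0.         486.80411943
 240.45251743   0.           0.           1.        ] 0.012106687604863118 pos [0.33825529 0.00273962 1.58693634] fwd [ 0.13330658 -0.00556156 -0.99105924]
wrist [406.93684243   0.         315.92713314   0.         406.93684243
 241.2845742    0.           0.           1.        ] -0.08898284364488761 pos [0.14031654 0.53764277 0.38404767] fwd [ 0.24000943 -0.09977099 -0.96562996]
```

View pics/scene0.png

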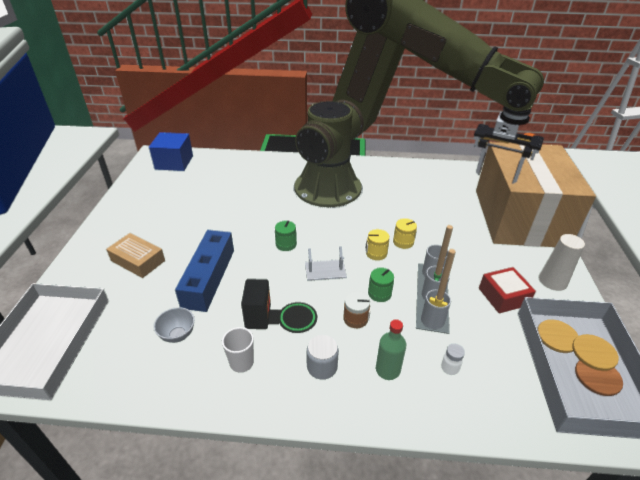

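View pics/top0.png

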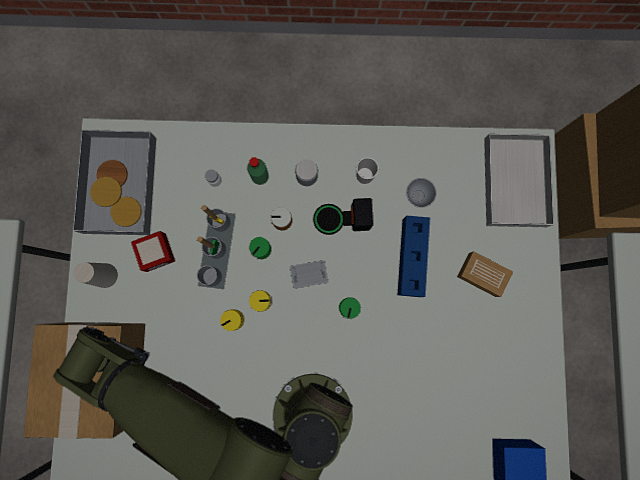

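View pics/wrist0.png

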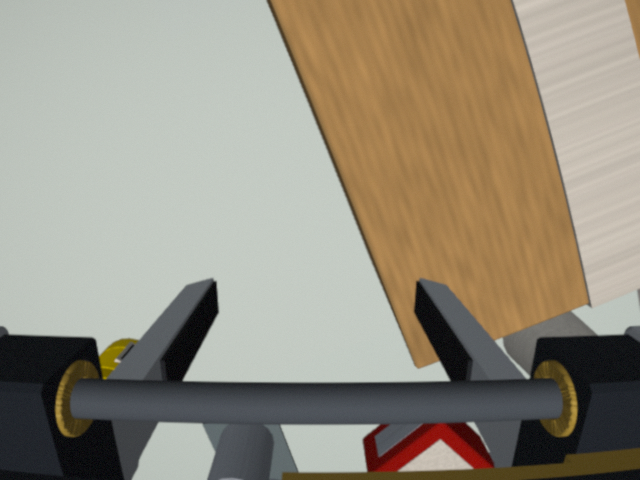

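The scene view shows the crocks at (436,280), with yellow (440,290) and green (442,260) paddles and an empty near crock. The drying block is at (207,268), the rest at (326,262) and the scanner at (257,305). The white-lid amber jar is at (357,310) in scene and (281,217) in top. The green and yellow jars are look-alikes.

Run:
```python
from h import *
C={n:cam(n) for n in['scene','top']}
ims={}
for n in C: ims[n]=vision.camera(n)
def pp(nm):
    out={}
    for n in C:
        r=vision.pinpoint(nm,n); out[n]=[(np.round(x['at'],1).tolist(),round(x['confidence'],2)) for x in r[:4]]
    s=nm+' '
    if all(out[n] for n in C):
        obs=[((out[n][0][0][1],out[n][0][0][0]),C[n]) for n in C]; X,e=tri(obs); s+=str(np.round(X,4))+' err '+str(np.round(e,4))
    print(s,out)
for nm in ['rinse','drying','rest','scanner','scan_pad','scan_window','jar','jar_code','drying_hole0','drying_hole1','drying_hole2','paddle0','paddle0_end','paddle1','paddle1_end','paddle2','paddle2_end']: pp(nm)
t=ims['top'];cv2.imwrite('pics/topc.png',cv2.resize(t[190:300,185:345],None,fx=5,fy=5,interpolation=cv2.INTER_CUBIC))
s=ims['scene'];cv2.imwrite('pics/scenec.png',cv2.resize(s[215:345,320:480],None,fx=4.6,fy=4.6,interpolation=cv2.INTER_CUBIC))
```

```text
rinse [0.5122 0.3217 0.0026] err [0.0002 0.0002] {'scene': [([295.7, 431.6], 0.84)], 'top': [([250.1, 217.5], 0.68), ([221.5, 330.1], 0.58)]}
drying [ 0.6437 -0.065   0.2288] err [0.1734 0.1734] {'scene': [([275.6, 206.5], 0.61)], 'top': [([220.7, 283.5], 0.73), ([256.0, 411.6], 0.72), ([175.2, 364.1], 0.58), ([183.3, 214.8], 0.49)]}
rest [0.5906 0.062  0.1586] err [0.0377 0.0377] {'scene': [([269.6, 323.6], 0.73), ([283.5, 197.2], 0.49)], 'top': [([220.8, 283.3], 0.75), ([275.9, 309.0], 0.72)]}
scanner [ 0.6707 -0.1768 -0.1382] err [0.0201 0.0201] {'scene': [([360.5, 240.4], 0.7), ([314.0, 260.2], 0.69)], 'top': [([214.9, 360.3], 0.79), ([239.5, 198.1], 0.69)]}
scan_pad [ 0.6228 -0.0389  0.0023] err [0.0013 0.0013] {'scene': [([317.7, 297.4], 0.85)], 'top': [([219.3, 328.1], 0.98)]}
scan_window [ 0.6256 -0.1133  0.0488] err [0.0009 0.0009] {'scene': [([304.8, 268.3], 0.83), ([228.0, 447.4], 0.68), ([247.2, 450.4], 0.63)], 'top': [([216.4, 351.8], 0.59)]}
jar [ 0.3515  0.1638 -0.2892] err [0.0425 0.0425] {'scene': [([316.6, 354.2], 0.89), ([244.6, 288.4], 0.78), ([255.8, 372.8], 0.66
[... 1063 characters left out ...]
83.1, 193.3], 0.6), ([362.6, 323.5], 0.35)], 'top': [([281.6, 411.4], 0.96), ([255.0, 417.0], 0.91), ([225.8, 417.1], 0.77), ([220.3, 327.6], 0.29)]}
paddle0  {'scene': [], 'top': [([249.5, 213.3], 0.72), ([221.2, 221.7], 0.72)]}
paddle0_end  {'scene': [], 'top': []}
paddle1  {'scene': [], 'top': [([249.5, 213.3], 0.72), ([221.2, 221.7], 0.72)]}
paddle1_end [ 0.5623 -0.0409  0.493 ] err [0.3468 0.3468] {'scene': [([227.2, 445.5], 0.8)], 'top': [([274.9, 480.1], 0.2)]}
paddle2  {'scene': [], 'top': [([249.5, 213.3], 0.72), ([221.2, 221.7], 0.72)]}
paddle2_end [0.631  0.0955 0.3336] err [0.1962 0.1962] {'scene': [([248.3, 449.9], 0.78)], 'top': [([216.6, 352.0], 0.75), ([206.5, 200.2], 0.62)]}
```

View pics/topc.png

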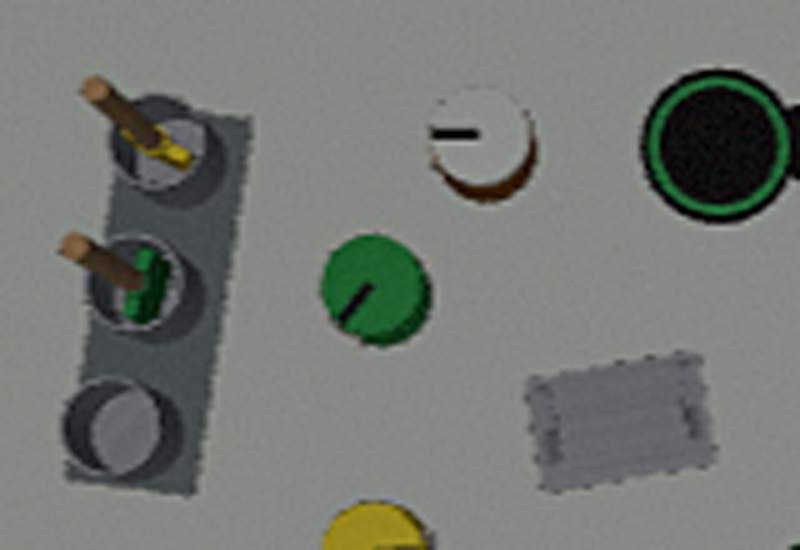

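View pics/scenec.png

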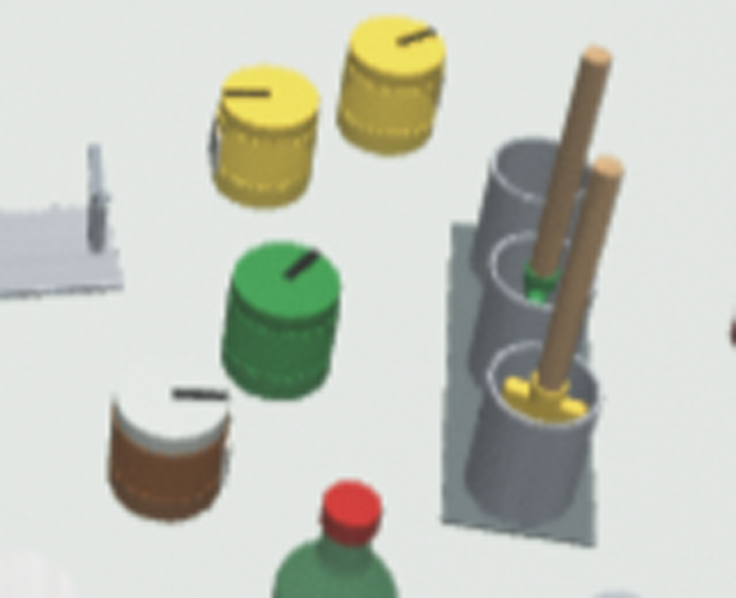

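Run:
```python
from h import *
S,T=cam('scene'),cam('top')
t=lambda x,y:(185+x/5,190+y/5); s=lambda x,y:(320+x/4.6,215+y/4.6)
def go(n,a,b):
    X,e=tri([(t(*a),T),(s(*b),S)]); print(n,np.round(X,4),np.round(e,4)); return X
ye=go('y end',(97,88),(608,166)); yj=go('y junc',(157,142),(551,383)); 
ge=go('g end',(73,245),(597,56)); gj=go('g junc',(134,283),(542,272))
for a,b in((ye,yj),(ge,gj)):
    d=a-b; print(np.linalg.norm(d),'tilt',np.degrees(np.arccos(d[2]/np.linalg.norm(d))),'dir',np.degrees(np.arctan2(d[1],d[0])), 'tip',a-d/np.linalg.norm(d)*.24)
# blade edges (top of blade)
for n,p in(('yblade',((120,128),(190,160))),('gblade',((155,252),(140,318)))):
    A,B=[atz(t(*q),T,.075) for q in p]; print(n,A,B,np.linalg.norm(A-B),np.degrees(np.arctan2(*(B-A)[[1,0]])))
A,B=[atz(s(*q),S,.075) for q in((512,382),(580,407))]; print('yblade s',A,B,np.degrees(np.arctan2(*(B-A)[[1,0]])))
# rims
for q in((160,141),(137,283),(114,427)): print('crock rim', atz(t(*q),T,.088))
print('rest up',[np.round(atz(t(*q),T,.04),3) for q in((553,440),(692,410))],'corners z6',[np.round(atz(t(*q),T,.006),3) for q in((527,378),(700,352),(717,465),(545,490))])
print('jar lid', atz(t(482,137),T,.072),'stripe', atz(t(432,134),T,.072),atz(t(478,134),T,.072))
for q in((411.4,281.6),(417,255),(417.1,225.8)): print('hole T',atz(q,T,.075))
for q in((214.8,239),(203.6,259.5),(193.3,283.1)): print('hole S',atz(q,S,.075))
for nm in['bottle','tin','mug','bowl','forkbox','napkins','shaker']:
    for cn,c in(('top',T),('scene',S)):
        r=vision.pinpoint(nm,cn); print(nm,cn,[(np.round(atz(x['at'][::-1],c,0),3)[:2],round(x['confidence'],2)) for x in r[:2]])
```

```text
y end [0.6037 0.3151 0.2488] [0.0005 0.0005]
y junc [0.6021 0.3149 0.0896] [0.0022 0.0022]
g end [0.515  0.3231 0.2481] [0.0003 0.0003]
g junc [0.5134 0.323  0.0877] [0.0002 0.0002]
0.15913112091030093 tilt 0.5893691779626453 dir 9.557523453489111 tip [0.60128353 0.31471846 0.0087795 ]
0.16042236018517192 tilt 0.5874300896436271 dir 2.016679087813608 tip [0.51254537 0.32301413 0.00814617]
yblade [0.61282981 0.33931967 0.075     ] [0.5934272  0.29442274 0.075     ] 0.04891008036513447 -113.37202306371637
gblade [0.53463109 0.31349559 0.075     ] [0.49296919 0.32077009 0.075     ] 0.04229222950197488 170.09555031269562
yblade s [0.58919418 0.30003574 0.075     ] [0.60451044 0.33511376 0.075     ] 66.41227747338117
crock rim [0.60281405 0.31113972 0.088     ]
crock rim [0.51335367 0.32097633 0.088     ]
crock rim [0.42408147 0.33056697 0.088     ]
rest up [array([0.425, 0.063, 0.04 ]), array([ 0.446, -0.025,  0.04 ])] corners z6 [array([0.466, 0.082, 0.006]), array([ 0.486, -0.03 ,  0.006]), array([ 0.413, -0.042,  0.006]), array([0.394, 0.069, 0.006])]
jar lid [0.61286138 0.11174588 0.
[... 366 characters left out ...]
p []
bottle scene [(array([0.758, 0.189]), 0.85)]
tin top [(array([0.774, 0.038]), 0.9)]
tin scene [(array([0.765, 0.033]), 0.61)]
mug top [(array([ 0.785, -0.156]), 0.85)]
mug scene [(array([ 0.766, -0.163]), 0.69)]
bowl top [(array([ 0.716, -0.334]), 0.96), (array([0.744, 0.342]), 0.63)]
bowl scene [(array([ 0.709, -0.339]), 0.68), (array([0.51 , 0.523]), 0.68)]
forkbox top [(array([ 0.453, -0.539]), 0.81)]
forkbox scene [(array([ 0.433, -0.543]), 0.89)]
napkins top [(array([0.506, 0.513]), 0.69), (array([0.615, 0.111]), 0.56)]
napkins scene [(array([0.508, 0.521]), 0.78)]
shaker top [(array([0.745, 0.339]), 0.71), (array([0.624, 0.156]), 0.42)]
shaker scene [(array([0.737, 0.344]), 0.87)]
```

arm_command --plan '[-1,0,0,0.19,0,-1,0,0,0.19,0,-1,0.985,-0.485,0.19,-0.758,-1,0.985,-0.485,0.19,-0.758,-1,0.985,-0.485,0.19,-0.758,-1,0.985,-0.485,0.19,-0.758,-1,0.985,-0.485,0.19,-0.758,-1,0.985,-0.485,0.19,-0.758,-1,0.985,-0.485,0.19,-0.758,-1,0.985,-0.485,0.19,-0.758,-1,0.985,-0.485,0.19,-0.758,-1,0.985,-0.485,0.19,-0.758,-1,0.985,-0.485,0.19,-0.758,-1,0.985,-0.485,0.19,-0.758,-1,0.985,-0.485,0.19,-0.758]' --newtons 20

```text
time_s: 4.15
ee_pos: [0.6034, 0.3146, 0.4807]
eef_rot: [-3.142, 0.0, 1.166]
force: [-0.7, 0.6, 0.6]
grip_width: 0.0941
```

Run:
```python
from h import *
st()
for n in ['wrist','scene']: cv2.imwrite(f'pics/{n}1.png',vision.camera(n))
print(proj([[.604,.315,.249],[.602,.3145,.08],[.515,.323,.249]],cam('wrist')))
```

```text
t 4.15 pos [0.6034 0.3146 0.4807] rot [-3.142  0.     1.166] F [-0.66  0.64  0.63] w 0.0941 q [ 0.43  0.58  0.96 -0.    1.61  0.83]
[[316.25502877 274.10551857]
 [314.39517835 215.47477144]
 [169.07519705 319.2024697 ]]
```

View pics/wrist1.png

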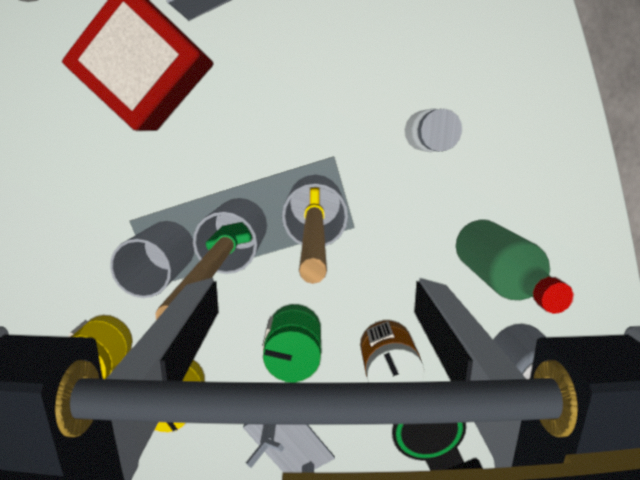

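The wrist view shows the yellow handle end at (313,271), centred between the jaws. Its blade is edge-on below it, so the jaw yaw is right. Next I descend, grip and lift.

arm_command --plan '[-1,0,0,-0.1,0,-1,0,0,-0.195,0,-1,0,0,-0.195,0,-1,0,0,-0.195,0,1,0,0,-0.195,0,1,0,0,-0.195,0,1,0,0,-0.195,0,1,0,0,-0.195,0,1,0,0,-0.195,0,1,0,0,-0.195,0,1,0,0,-0.195,0,1,0,0,-0.195,0]' --newtons 25

```text
time_s: 5.45
ee_pos: [0.6035, 0.3145, 0.4026]
eef_rot: [-3.141, 0.0, 1.163]
force: [-0.1, -0.7, 0.0]
grip_width: 0.0334
```

Run:
```python
from h import *
st()
cv2.imwrite('pics/scene2.png',vision.camera('scene')[180:340,380:500])
T=cam('top')
for p in((232,320),(260,301),(260,247),(350,308)): print(atz(p,T,.072))
```

```text
t 5.45 pos [0.6035 0.3145 0.4026] rot [-3.141  0.     1.163] F [-0.13 -0.72  0.01] w 0.0334 q [0.43 0.6  1.09 0.   1.45 0.83]
[0.29008115 0.25299992 0.072     ]
[0.34962799 0.16946159 0.072     ]
[0.51727066 0.17572777 0.072     ]
[ 0.33412922 -0.10849973  0.072     ]
```

View pics/scene2.png

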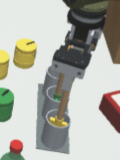

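arm_command --plan '[1,0,0,0,0,1,0,0,0,0,1,0,0,0,0,1,0,0,0,0,1,0,0,0,0,1,0,0,0.08,0,1,0,0,0.16,0,1,0,0,0.26,0,1,0,0,0.26,0,1,0,0,0.26,0]'

```text
time_s: 6.5
ee_pos: [0.6034, 0.3145, 0.5068]
eef_rot: [3.141, -0.001, 1.163]
force: [-0.1, -0.2, -1.2]
grip_width: 0.0155
```

Run:
```python
from h import *
st()
cv2.imwrite('pics/scene3.png',cv2.resize(vision.camera('scene')[80:340,330:530],None,fx=2.3,fy=2.3))
cv2.imwrite('pics/wrist3.png',vision.camera('wrist'))
```

```text
t 6.5 pos [0.6034 0.3145 0.5068] rot [ 3.141e+00 -1.000e-03  1.163e+00] F [-0.11 -0.18 -1.18] w 0.0155 q [ 0.43  0.57  0.91 -0.    1.66  0.83]
```

View pics/scene3.png

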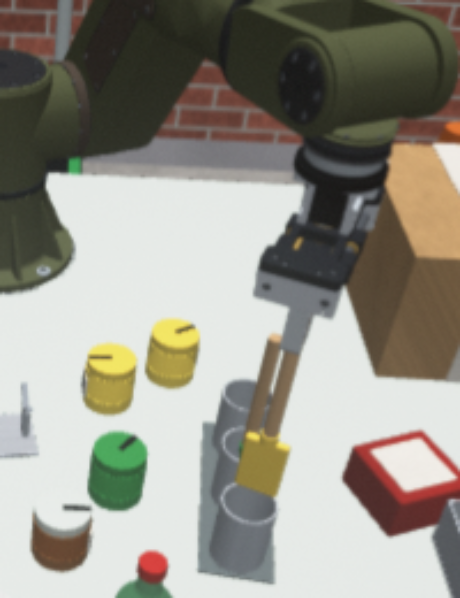

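View pics/wrist3.png

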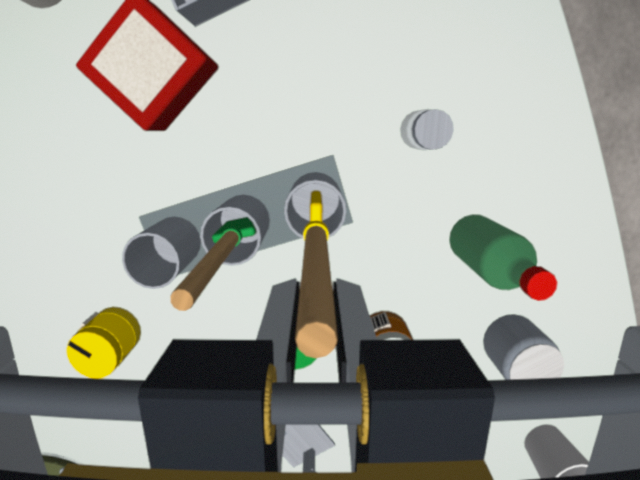

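arm_command --plan '[1,-0.035,-0.1,0,0.05,1,-0.07,-0.2,0,0.1,1,-0.105,-0.3,0,0.15,1,-0.14,-0.4,0,0.2,1,-0.175,-0.5,0,0.278,1,-0.21,-0.6,0,0.278,1,-0.245,-0.7,0,0.278,1,-0.28,-0.8,0,0.278,1,-0.315,-0.9,0,0.278,1,-0.345,-1,0,0.278,1,-0.345,-1,0,0.278,1,-0.345,-1,0,0.278]'

```text
time_s: 7.8
ee_pos: [0.4654, -0.0859, 0.5057]
eef_rot: [-3.14, -0.001, 1.744]
force: [0.5, 0.1, -0.9]
grip_width: 0.0154
```

Run:
```python
from h import *
st()
cv2.imwrite('pics/scene4.png',vision.camera('scene'))
cv2.imwrite('pics/wrist4.png',vision.camera('wrist'))
```

```text
t 7.8 pos [ 0.4654 -0.0859  0.5057] rot [-3.140e+00 -1.000e-03  1.744e+00] F [ 0.48  0.07 -0.92] w 0.0154 q [-0.26  0.07  1.56  0.    1.51 -0.43]
```

View pics/scene4.png

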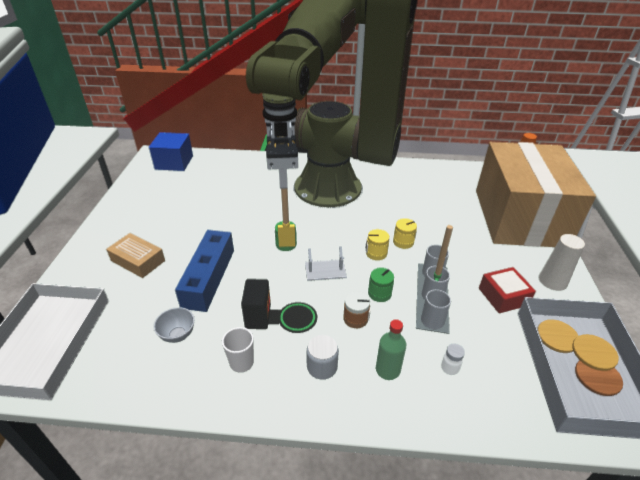

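View pics/wrist4.png

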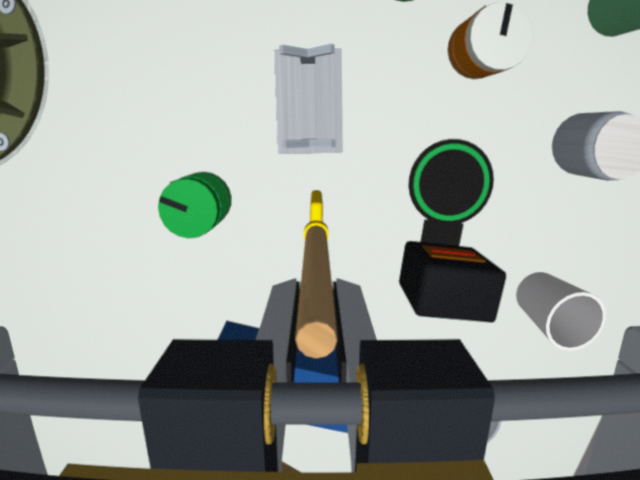

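Run:
```python
from h import *
im=cv2.imread('pics/wrist4.png'); cv2.imwrite('pics/restc.png',cv2.resize(im[35:165,265:355],None,fx=5,fy=5,interpolation=cv2.INTER_CUBIC))
c=cam('wrist'); np.save('w4.npy',np.array(c,dtype=object),allow_pickle=True)
```

```text
(no output)
```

View pics/restc.png

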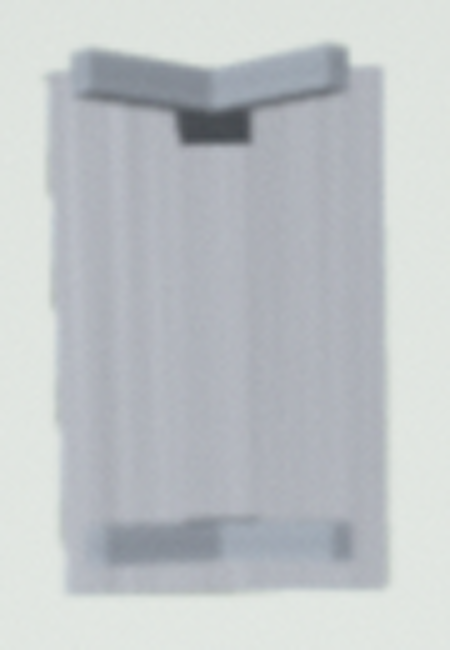

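Run:
```python
from h import *
c=tuple(np.load('w4.npy',allow_pickle=True)); c=(np.array(c[0],float),float(c[1]),np.array(c[2],float),np.array(c[3],float))
f=lambda x,y:(265+x/5,35+y/5)
A=atz(f(217,540),c,.048);B=atz(f(212,100),c,.048);print(A,B,np.linalg.norm(A-B),(A+B)/2,np.degrees(np.arctan2(*(B-A)[[1,0]])))
cs=[atz(f(*p),c,.006) for p in((50,73),(383,68),(388,585),(68,592))];print(np.round(cs,4),np.mean(cs,0))
```

```text
[ 0.44690244 -0.02173606  0.048     ] [0.43103351 0.06456132 0.048     ] 0.08774429126333808 [0.43896797 0.02141263 0.048     ] 100.41951904830681
[[ 0.3926  0.0713  0.006 ]
 [ 0.4649  0.085   0.006 ]
 [ 0.487  -0.0261  0.006 ]
 [ 0.4142 -0.0404  0.006 ]] [0.43970485 0.02246009 0.006     ]
```

arm_command --plan '[1,0,-0.087,0,0,1,0,-0.087,-0.12,0,1,0,-0.087,-0.2,0,1,0,-0.087,-0.25,0,1,0,-0.087,-0.27,0,1,0,-0.087,-0.282,0,1,0,-0.087,-0.282,0]'

```text
time_s: 8.6
ee_pos: [0.466, -0.1197, 0.3949]
eef_rot: [3.14, 0.001, 1.747]
force: [0.6, 0.9, -0.8]
grip_width: 0.0152
```

Run:
```python
from h import *
st()
cv2.imwrite('pics/scene5.png',cv2.resize(vision.camera('scene')[130:330,200:400],None,fx=3,fy=3))
```

```text
t 8.6 pos [ 0.466  -0.1197  0.3949] rot [3.140e+00 1.000e-03 1.747e+00] F [ 0.56  0.89 -0.8 ] w 0.0152 q [-0.33  0.15  1.72  0.    1.26 -0.5 ]
```

View pics/scene5.png

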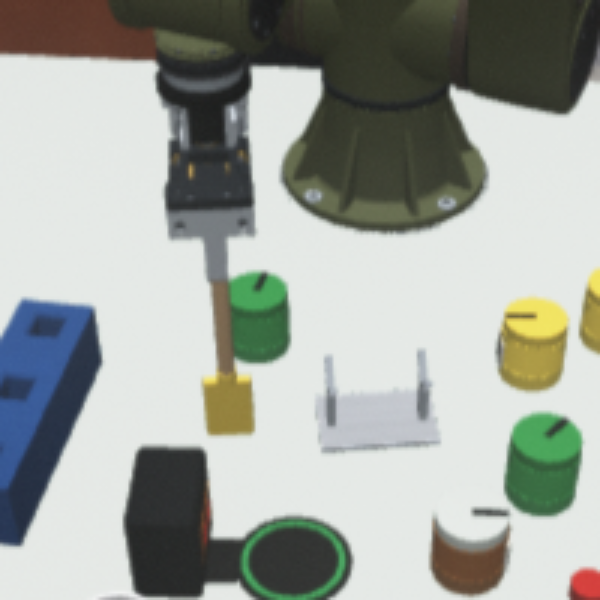

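arm_command --plan '[1,0,0,-0.0075,0,1,0,0,-0.0075,0,1,-0.004,0.023,-0.0075,0,1,-0.0087,0.0467,-0.006,0,1,-0.013,0.07,-0.004,0,1,-0.0173,0.0926,-0.002,0,1,-0.026,0.138,-0.006,0,1,-0.0345,0.184,-0.012,0,1,-0.043,0.228,-0.026,0,1,-0.051,0.272,-0.042,0,1,-0.0585,0.3125,-0.064,0,1,-0.0585,0.3125,-0.064,0]' --newtons 6

```text
time_s: 9.85
ee_pos: [0.4417, 0.0067, 0.3682]
eef_rot: [3.141, -0.001, 1.747]
force: [0.0, 1.7, 2.9]
grip_width: 0.0157
```

Run:
```python
from h import *
st()
cv2.imwrite('pics/scene6.png',cv2.resize(vision.camera('scene')[130:330,200:400],None,fx=3,fy=3))
```

```text
t 9.85 pos [0.4417 0.0067 0.3682] rot [ 3.141e+00 -1.000e-03  1.747e+00] F [0.04 1.71 2.87] w 0.0157 q [-0.07  0.09  1.86  0.    1.19 -0.24]
```

View pics/scene6.png

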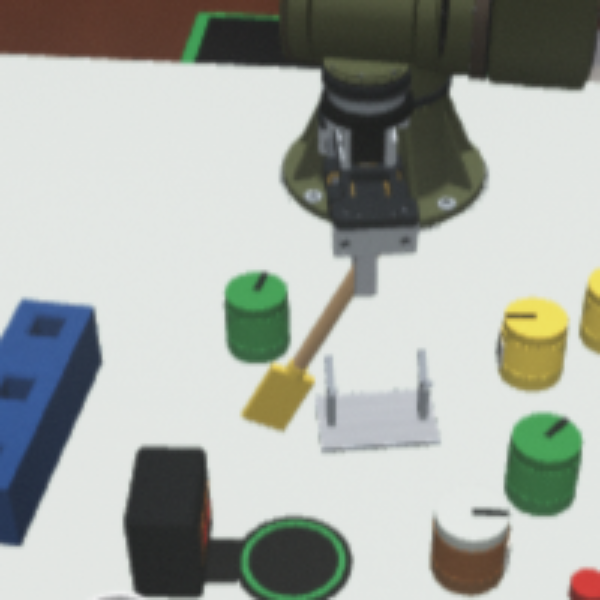

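arm_command --plan '[1,-0.0075,0.04,-0.021,0,1,-0.014,0.076,-0.05,0,1,-0.021,0.112,-0.08,0,1,-0.027,0.143,-0.116,0,1,-0.0325,0.1735,-0.151,0,1,-0.036,0.194,-0.181,0,1,-0.039,0.21,-0.213,0,1,-0.0415,0.221,-0.2435,0,1,-0.0415,0.221,-0.2435,0,1,-0.0415,0.221,-0.2435,0]'

```text
time_s: 10.9
ee_pos: [0.4256, 0.0931, 0.2711]
eef_rot: [-3.141, 0.0, 1.746]
force: [-0.1, -0.9, -0.2]
grip_width: 0.0161
```

Run:
```python
from h import *
st()
cv2.imwrite('pics/scene7.png',cv2.resize(vision.camera('scene')[130:330,200:400],None,fx=3,fy=3))
cv2.imwrite('pics/wrist7.png',vision.camera('wrist'))
```

```text
t 10.9 pos [0.4256 0.0931 0.2711] rot [-3.141  0.     1.746] F [-0.06 -0.88 -0.18] w 0.0161 q [ 0.13  0.22  1.97 -0.    0.95 -0.04]
```

View pics/scene7.png

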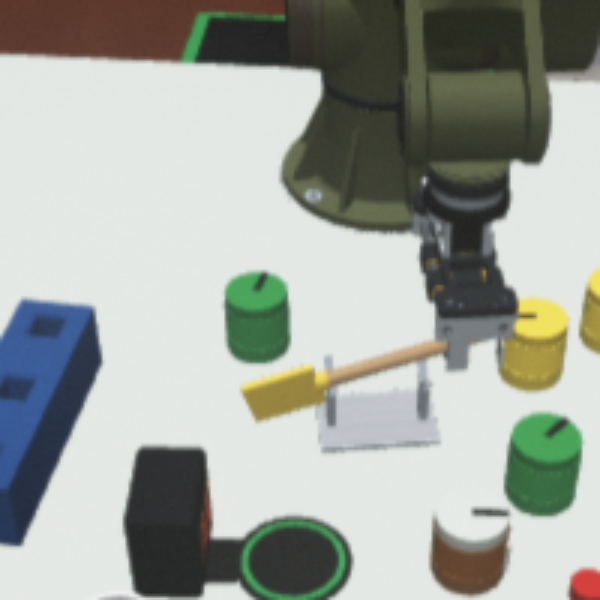

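View pics/wrist7.png

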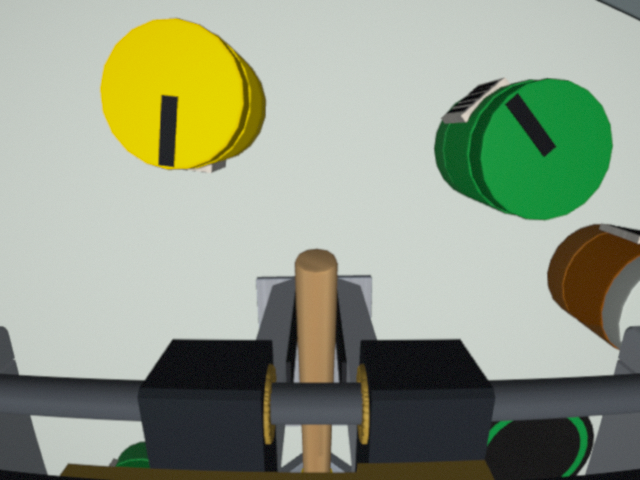

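arm_command --plan '[1,-0.001,0.003,-0.03,0,1,-0.001,0.007,-0.055,0,1,-0.001,0.007,-0.075,0,1,-0.001,0.007,-0.075,0,1,-0.001,0.007,-0.075,0,0.3,-0.001,0.007,-0.075,0,0.3,-0.001,0.007,-0.075,0,0.3,-0.001,0.007,-0.075,0,0.3,-0.001,0.007,-0.075,0,0.3,-0.001,0.007,-0.075,0,0.3,-0.001,0.007,0.05,0,0.3,-0.001,0.007,0.15,0,0.3,0,0,0.3,0,0.3,0.038,-0.2,0.3,0,0.3,0.076,-0.405,0.3,0,0.3,0.076,-0.405,0.3,0,0.3,0.076,-0.405,0.3,0,0.3,0.076,-0.405,0.3,0]'

```text
time_s: 12.8
ee_pos: [0.456, -0.0707, 0.3907]
eef_rot: [-3.141, 0.0, 1.742]
force: [0.4, 0.5, 0.6]
grip_width: 0.0329
```

Run:
```python
from h import *
st()
cv2.imwrite('pics/scene8.png',cv2.resize(vision.camera('scene')[130:330,200:400],None,fx=3,fy=3))
cv2.imwrite('pics/wrist8.png',vision.camera('wrist'))
c=cam('wrist'); print(proj([[.456,-.069,.06]],c))
```

```text
t 12.8 pos [ 0.456  -0.0707  0.3907] rot [-3.141  0.     1.742] F [0.44 0.54 0.64] w 0.0329 q [-0.23  0.11  1.78 -0.    1.25 -0.4 ]
[[315.41714111 232.54155049]]
```

View pics/scene8.png

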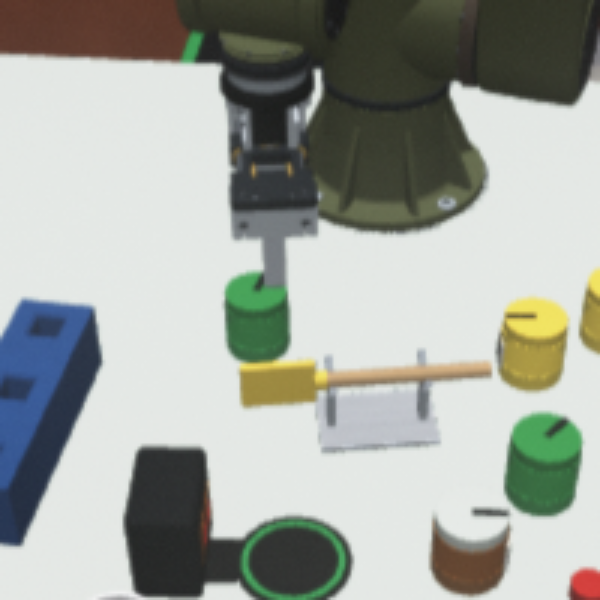

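View pics/wrist8.png

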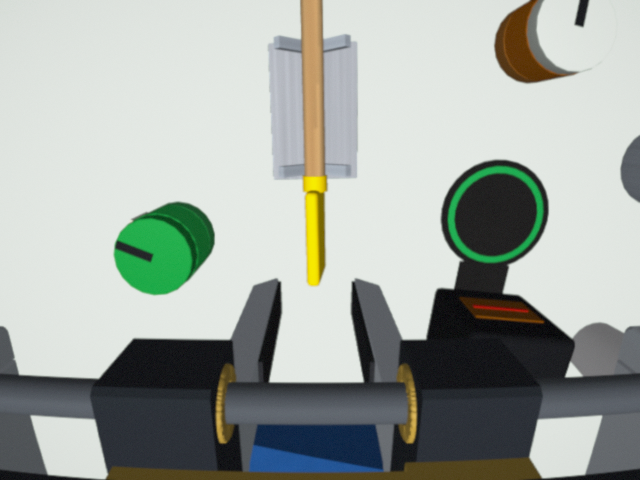

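Run:
```python
from h import *
c=cam('wrist')
a=atz((315.5,283),c,.083);b=atz((315.5,194),c,.083);print(a,b,np.linalg.norm(a-b));d=(b-a)/np.linalg.norm(b-a);print('z50',a+d*.05, 'z46',a+d*.046)
```

```text
[ 0.46183229 -0.10194943  0.083     ] [ 0.45028476 -0.03564489  0.083     ] 0.0673025747136395
z50 [ 0.45325347 -0.05269089  0.083     ] z46 [ 0.45393978 -0.05663157  0.083     ]
```

arm_command --plan '[0.3,-0.006,0.041,-0.1,0,0.3,-0.006,0.041,-0.2,0,0.3,-0.006,0.041,-0.3,0,0.3,-0.006,0.041,-0.3775,0,0.3,-0.006,0.041,-0.3775,0,1,-0.006,0.041,-0.3775,0,1,-0.006,0.041,-0.3775,0,1,-0.006,0.041,-0.3775,0,1,-0.006,0.041,-0.3775,0,1,-0.006,0.041,-0.3775,0,1,-0.006,0.041,-0.3775,0,1,-0.006,0.041,-0.3,0,1,-0.006,0.041,-0.22,0,1,-0.006,0.041,-0.15,0,1,-0.006,0.041,-0.15,0]' --newtons 5

```text
time_s: 14.4
ee_pos: [0.454, -0.0525, 0.3341]
eef_rot: [3.136, 0.002, 1.745]
force: [1.0, 0.1, -1.3]
grip_width: 0.0101
```

Run:
```python
from h import *
st()
cv2.imwrite('pics/scene9.png',cv2.resize(vision.camera('scene')[130:330,200:400],None,fx=3,fy=3))
```

```text
t 14.4 pos [ 0.454  -0.0525  0.3341] rot [3.136e+00 2.000e-03 1.745e+00] F [ 0.97  0.12 -1.34] w 0.0101 q [-0.2   0.17  1.86  0.    1.11 -0.37]
```

View pics/scene9.png

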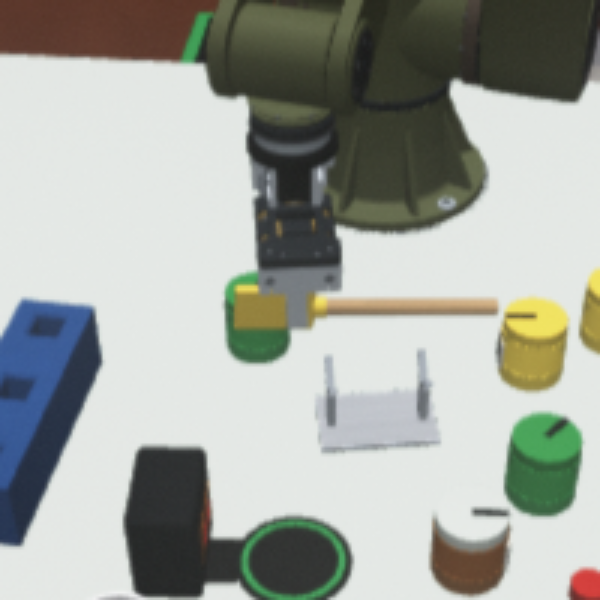

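arm_command --plan '[1,0,0,0,0,1,0,0,0,0,1,0,0,0.125,0,1,0,0,0.25,0,1,0,0,0.3,0,1,0,0,0.3,0,1,0,0,0.3,0]' --newtons 3

```text
time_s: 15.15
ee_pos: [0.4535, -0.0525, 0.4493]
eef_rot: [-3.14, -0.001, 1.745]
force: [0.9, -0.1, -1.2]
grip_width: 0.0102
```

Run:
```python
from h import *
st()
cv2.imwrite('pics/scene10.png',cv2.resize(vision.camera('scene')[80:330,200:400],None,fx=2.4,fy=2.4))
```

```text
t 15.15 pos [ 0.4535 -0.0525  0.4493] rot [-3.140e+00 -1.000e-03  1.745e+00] F [ 0.87 -0.13 -1.18] w 0.0102 q [-0.2   0.06  1.7   0.    1.38 -0.37]
```

View pics/scene10.png

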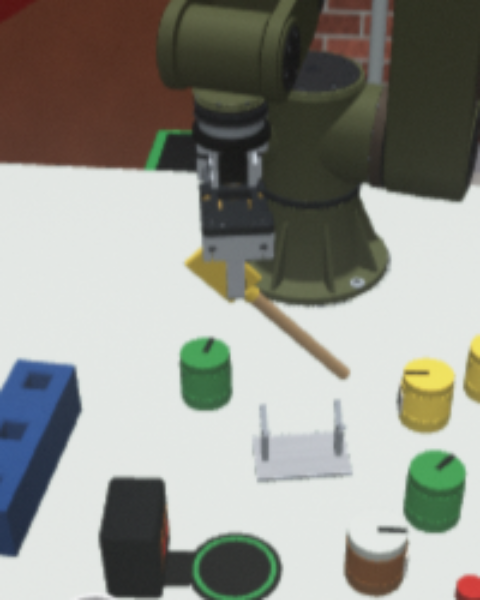

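arm_command --plan '[1,0,0,-0.12,0,1,0,0,0.05,0,1,0,0,-0.07,0,1,0,0,0.1,0,1,0,0,-0.02,0,1,0,0,0.1,0,1,0,0,0,0,1,0,0,0.1,0,1,0,0,0.1,0]'

```text
time_s: 16.1
ee_pos: [0.4536, -0.0525, 0.4919]
eef_rot: [3.141, 0.0, 1.745]
force: [0.4, -0.9, -0.1]
grip_width: 0.0099
```

Run:
```python
from h import *
st()
cv2.imwrite('pics/scene11.png',cv2.resize(vision.camera('scene')[80:330,200:400],None,fx=2.4,fy=2.4))
```

```text
t 16.1 pos [ 0.4536 -0.0525  0.4919] rot [3.141 0.    1.745] F [ 0.43 -0.94 -0.12] w 0.0099 q [-0.2   0.03  1.63  0.    1.48 -0.37]
```

View pics/scene11.png

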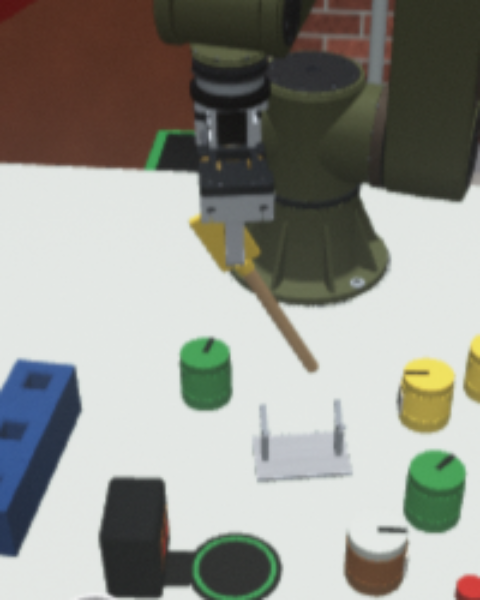

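arm_command --plan '[1,0,-0.02,0,0,1,0,-0.06,0,0,1,-0.005,-0.12,0,0,1,-0.012,-0.2,0,0,1,-0.02,-0.3,0,0,1,-0.028,-0.41,0,0,1,-0.036,-0.53,0,0,1,-0.044,-0.65,0,0,1,-0.05,-0.77,0,0,1,-0.05,-0.87,0,0,1,-0.05,-0.87,0,0,1,-0.05,-0.87,0,0]'

```text
time_s: 17.35
ee_pos: [0.4332, -0.4016, 0.489]
eef_rot: [-3.14, -0.002, 1.744]
force: [0.6, 0.4, -1.4]
grip_width: 0.0098
```

Run:
```python
from h import *
st()
cv2.imwrite('pics/scene12.png',cv2.resize(vision.camera('scene')[80:330,80:330],None,fx=2.4,fy=2.4))
cv2.imwrite('pics/wrist12.png',vision.camera('wrist'))
cv2.imwrite('pics/top12.png',vision.camera('top'))
```

```text
t 17.35 pos [ 0.4332 -0.4016  0.489 ] rot [-3.140e+00 -2.000e-03  1.744e+00] F [ 0.65  0.36 -1.45] w 0.0098 q [-0.81  0.35  1.27  0.    1.53 -0.98]
```

View pics/scene12.png

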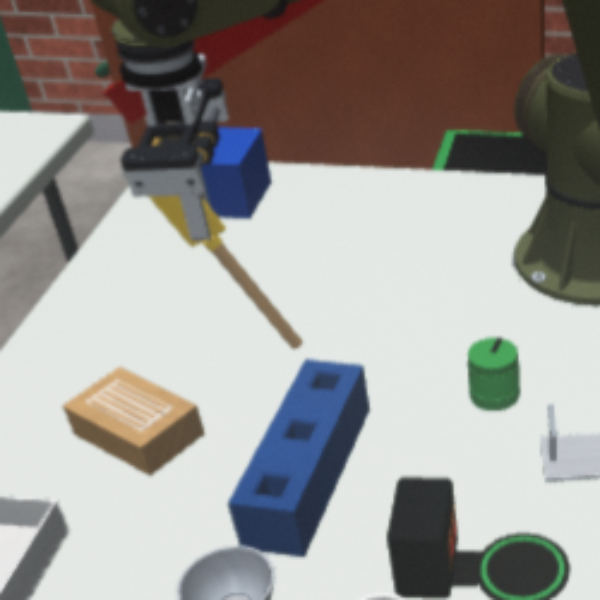

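View pics/wrist12.png

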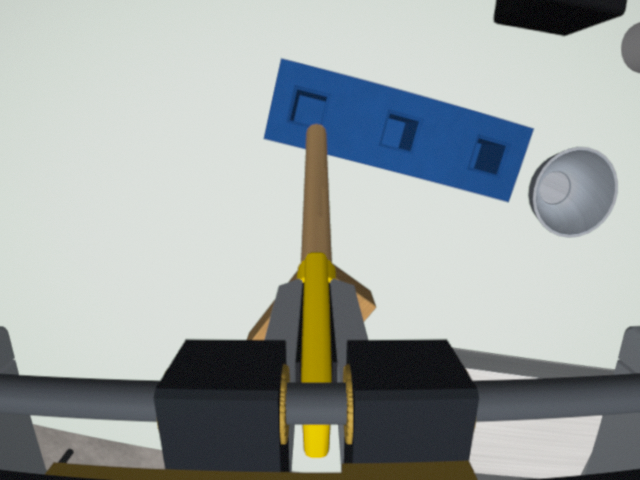

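View pics/top12.png

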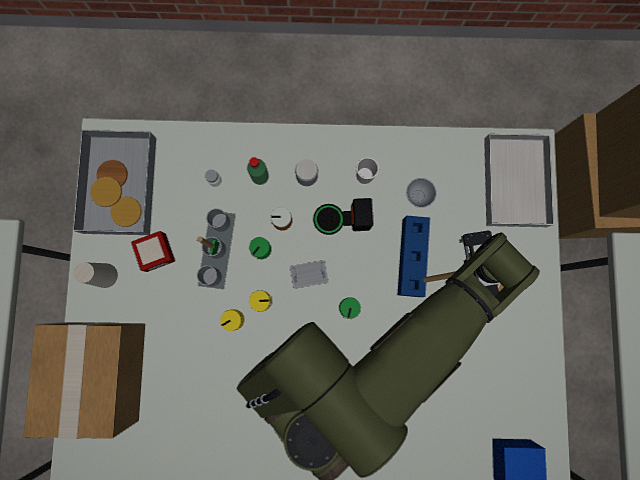

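Run:
```python
from h import *
W,S,T=cam('wrist'),cam('scene'),cam('top')
print('end',tri([((316,131),W),((203.9,222.9),S)]),tri([((316,131),W),((426.5,278),T)]))
# wells: mouth centres
w=[(309.5,108),(401,131),(489,156)]
for q in w: print('W',np.round(atz(q,W,.075),4))
cor=[(281,59),(533,128),(509,202),(265,138)]
cs=[atz(q,W,.075) for q in cor]; print(np.round(cs,4),np.mean(cs,0))
im=cv2.imread('pics/wrist12.png'); cv2.imwrite('pics/w12c.png',cv2.resize(im[45:215,255:545],None,fx=2.7,fy=2.7,interpolation=cv2.INTER_CUBIC))
im=cv2.imread('pics/top12.png'); cv2.imwrite('pics/t12c.png',cv2.resize(im[205:305,380:450],None,fx=5.5,fy=5.5,interpolation=cv2.INTER_CUBIC))
```

```text
end (array([ 0.42133902, -0.32460963,  0.1424475 ]), [np.float64(0.0009301125684743735), np.float64(0.0009301125684743967)]) (array([ 0.42330377, -0.32324725,  0.17117646]), [np.float64(0.002387745832591572), np.float64(0.0023877458325916355)])
W [ 0.4113 -0.3038  0.075 ]
W [ 0.5002 -0.3091  0.075 ]
W [ 0.5904 -0.316   0.075 ]
[[ 0.3782 -0.2653  0.075 ]
 [ 0.6267 -0.2815  0.075 ]
 [ 0.6231 -0.356   0.075 ]
 [ 0.3744 -0.3381  0.075 ]] [ 0.50061522 -0.31022122  0.075     ]
```

View pics/w12c.png

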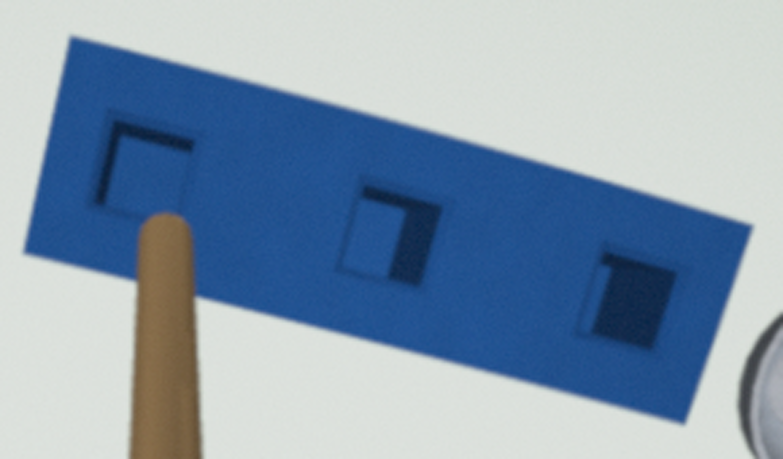

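View pics/t12c.png

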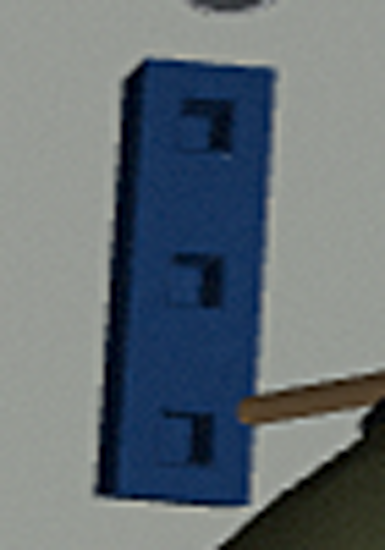

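arm_command --plan '[1,-0.015,0.03,0,0,1,-0.027,0.06,0,0,1,-0.027,0.06,-0.07,0,1,-0.027,0.06,-0.14,0,1,-0.027,0.06,-0.16,0,1,-0.027,0.06,-0.16,0]'

```text
time_s: 18.1
ee_pos: [0.4229, -0.3759, 0.4266]
eef_rot: [-3.141, -0.001, 1.746]
force: [-0.5, -0.5, -0.3]
grip_width: 0.0103
```

Run:
```python
from h import *
st()
s=vision.camera('scene');cv2.imwrite('pics/scene13.png',cv2.resize(s[130:330,130:300],None,fx=3,fy=3))
cv2.imwrite('pics/wrist13.png',vision.camera('wrist'))
```

```text
t 18.1 pos [ 0.4229 -0.3759  0.4266] rot [-3.141e+00 -1.000e-03  1.746e+00] F [-0.51 -0.51 -0.29] w 0.0103 q [-0.79  0.32  1.44  0.    1.38 -0.97]
```

View pics/scene13.png

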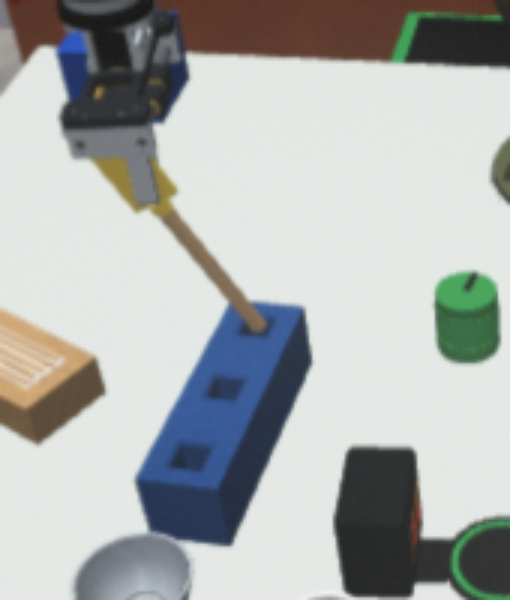

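View pics/wrist13.png

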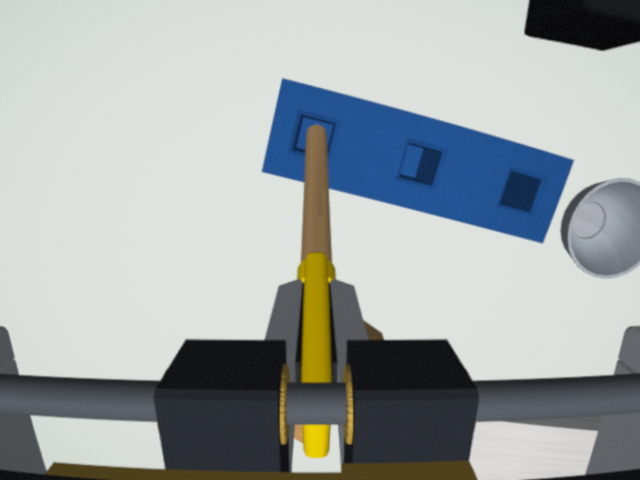

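arm_command --plan '[1,0,0,-0.02,0,1,0,0,-0.04,0,1,-0.008,0.05,-0.034,0,1,-0.015,0.1,-0.02,0,1,-0.023,0.14,-0.03,0,1,-0.03,0.17,-0.05,0,1,-0.03,0.18,-0.08,0,1,-0.03,0.18,-0.11,0,1,-0.03,0.18,-0.11,0]'

```text
time_s: 19.1
ee_pos: [0.4107, -0.3048, 0.3809]
eef_rot: [-3.14, -0.002, 1.745]
force: [0.8, -0.4, -0.9]
grip_width: 0.0099
```

Run:
```python
from h import *
st()
s=vision.camera('scene');cv2.imwrite('pics/scene14.png',cv2.resize(s[100:300,130:300],None,fx=3,fy=3))
cv2.imwrite('pics/wrist14.png',vision.camera('wrist'))
```

```text
t 19.1 pos [ 0.4107 -0.3048  0.3809] rot [-3.140e+00 -2.000e-03  1.745e+00] F [ 0.85 -0.39 -0.91] w 0.0099 q [-0.71  0.24  1.66  0.    1.25 -0.88]
```

View pics/scene14.png

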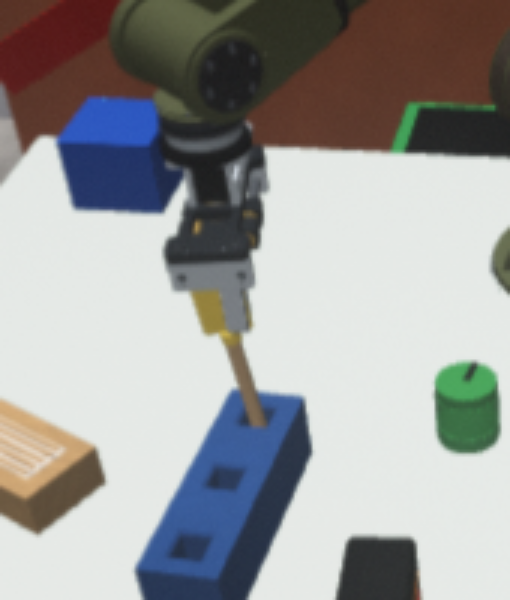

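View pics/wrist14.png

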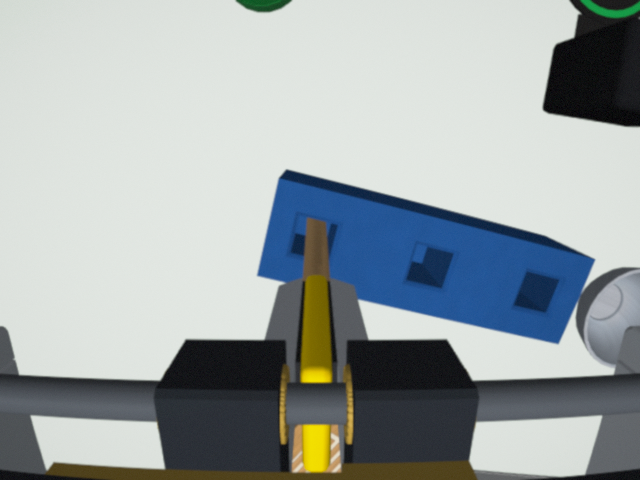

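arm_command --plan '[1,0,0.005,-0.01,0,1,0,0.01,-0.02,0,1,0,0.01,-0.025,0,1,0,0.01,-0.025,0]'

```text
time_s: 19.6
ee_pos: [0.4108, -0.3006, 0.374]
eef_rot: [3.14, 0.002, 1.745]
force: [-1.4, -0.3, 4.7]
grip_width: 0.0105
```

Run:
```python
from h import *
st()
```

```text
t 19.6 pos [ 0.4108 -0.3006  0.374 ] rot [3.140e+00 2.000e-03 1.745e+00] F [-1.4  -0.28  4.7 ] w 0.0105 q [-0.7   0.24  1.68 -0.    1.23 -0.88]
```

arm_command --plan '[0.2,0,0,0,0,0.2,0,0,0,0,0.2,0,0,0,0,0.2,0,0,0,0,0.2,0,0,0,0,0.2,0,0,0.1,0,0.2,0,0,0.2,0,0.2,0,0,0.3,0,0.2,0,0,0.3,0]'

```text
time_s: 20.5
ee_pos: [0.4105, -0.3002, 0.498]
eef_rot: [3.136, 0.006, 1.746]
force: [0.0, -0.5, -0.9]
grip_width: 0.0374
```

Run:
```python
from h import *
st()
s=vision.camera('scene');cv2.imwrite('pics/scene15.png',cv2.resize(s[100:300,130:300],None,fx=3,fy=3))
cv2.imwrite('pics/wrist15.png',vision.camera('wrist'))
```

```text
t 20.5 pos [ 0.4105 -0.3002  0.498 ] rot [3.136 0.006 1.746] F [ 0.   -0.52 -0.92] w 0.0374 q [-0.7   0.15  1.49  0.    1.49 -0.88]
```

View pics/scene15.png

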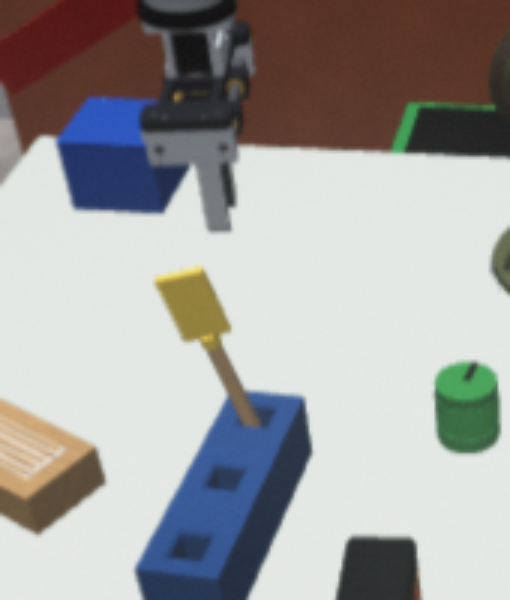

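View pics/wrist15.png

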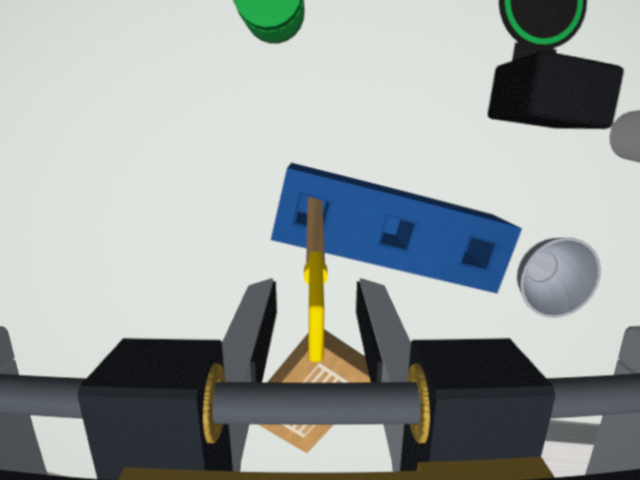

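arm_command --plan '[-1,0.1,0.95,0,0.583,-1,0.1,0.95,0,0.583,-1,0.1,0.95,0,0.583,-1,0.1,0.95,0,0.583,-1,0.1,0.95,0,0.583,-1,0.1,0.95,0,0.583,-1,0.1,0.95,0,0.583,-1,0.1,0.95,0,0.583,-1,0.1,0.95,0,0.583,-1,0.1,0.95,0,0.583]'

```text
time_s: 21.6
ee_pos: [0.4508, 0.0798, 0.4915]
eef_rot: [-3.141, -0.002, 2.967]
force: [-0.4, -0.8, -0.1]
grip_width: 0.0941
```

arm_command --plan '[-1,0.161,0.608,-0.04,0,-1,0.161,0.608,-0.04,0,-1,0.161,0.608,-0.04,0,-1,0.161,0.608,-0.04,0,-1,0.161,0.608,-0.04,0,-1,0.161,0.608,-0.04,0,-1,0.161,0.608,-0.04,0,-1,0.161,0.608,-0.04,0]'

```text
time_s: 22.4
ee_pos: [0.5155, 0.3211, 0.4768]
eef_rot: [-3.141, -0.0, 2.964]
force: [-0.2, -0.5, 0.9]
grip_width: 0.0942
```

Run:
```python
from h import *
st()
cv2.imwrite('pics/wrist16.png',vision.camera('wrist'))
s=vision.camera('scene');cv2.imwrite('pics/scene16.png',s)
print(proj([[.515,.323,.248]],cam('wrist')))
```

```text
t 22.4 pos [0.5155 0.3211 0.4768] rot [-3.141 -0.     2.964] F [-0.2  -0.51  0.94] w 0.0942 q [ 0.5   0.39  1.23 -0.    1.52 -0.9 ]
[[318.33308778 272.88848445]]
```

View pics/wrist16.png

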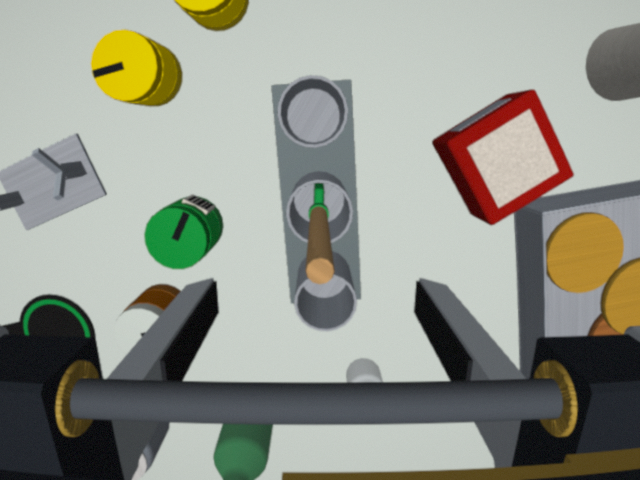

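View pics/scene16.png

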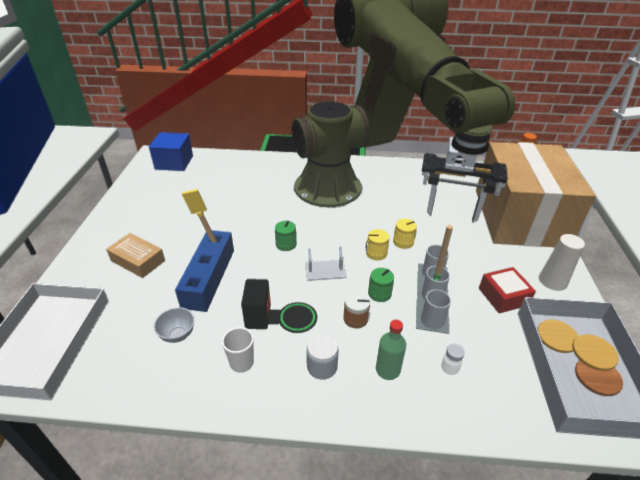

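The green handle end at (319,270) is centred and its blade is edge-on to the jaws. The other two crocks at (313,110) and (325,300) are empty, so the red paddle is absent.

arm_command --plan '[-1,0,0,-0.1,0,-1,0,0,-0.185,0,0.5,0,0,-0.185,0,1,0,0,-0.185,0,1,0,0,-0.185,0,1,0,0,-0.185,0,1,0,0,-0.185,0,1,0,0,-0.185,0,1,0,0,-0.185,0,1,0,0,-0.185,0,1,0,0,-0.185,0,1,0,0,-0.185,0,1,0,0,-0.185,0,1,0,0,-0.185,0,1,0,0,-0.185,0,1,0,0,-0.1,0,1,0,0,0,0,1,0,0,0.08,0,1,0,0,0.08,0,1,0,0,0.08,0]' --newtons 25

```text
time_s: 24.5
ee_pos: [0.5151, 0.3227, 0.5086]
eef_rot: [3.142, 0.0, 2.966]
force: [0.9, 1.2, -0.6]
grip_width: 0.0158
```

Run:
```python
from h import *
st()
cv2.imwrite('pics/scene17.png',cv2.resize(vision.camera('scene')[80:340,330:530],None,fx=2.3,fy=2.3))
```

```text
t 24.5 pos [0.5151 0.3227 0.5086] rot [3.142 0.    2.966] F [ 0.87  1.16 -0.63] w 0.0158 q [ 0.5   0.38  1.17 -0.    1.58 -0.9 ]
```

View pics/scene17.png

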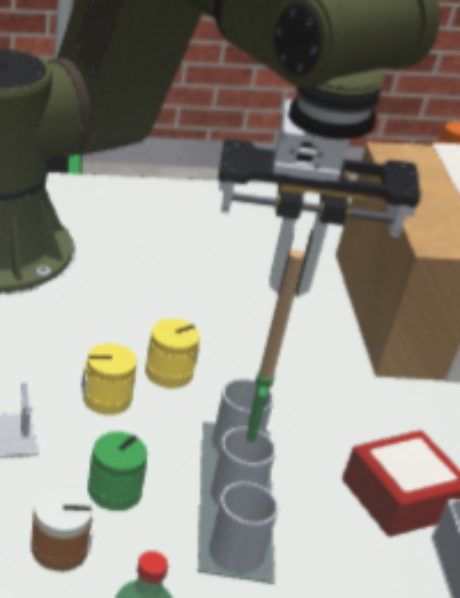

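arm_command --plan '[1,-0.012,-0.1,0,-0.07,1,-0.024,-0.2,0,-0.14,1,-0.036,-0.3,0,-0.21,1,-0.05,-0.4,0,-0.28,1,-0.062,-0.5,0,-0.35,1,-0.075,-0.6,0,-0.42,1,-0.087,-0.7,0,-0.49,1,-0.1,-0.8,0,-0.56,1,-0.112,-0.9,0,-0.583,1,-0.123,-0.98,0,-0.583,1,-0.123,-0.98,0,-0.583,1,-0.123,-0.98,0,-0.583]'

```text
time_s: 25.75
ee_pos: [0.466, -0.0696, 0.5077]
eef_rot: [-3.14, -0.001, 1.744]
force: [-0.2, 0.4, -0.8]
grip_width: 0.0158
```

Run:
```python
from h import *
st()
cv2.imwrite('pics/scene18.png',cv2.resize(vision.camera('scene')[80:330,200:400],None,fx=2.4,fy=2.4))
```

```text
t 25.75 pos [ 0.466  -0.0696  0.5077] rot [-3.140e+00 -1.000e-03  1.744e+00] F [-0.21  0.38 -0.83] w 0.0158 q [-0.23  0.06  1.57  0.    1.52 -0.4 ]
```

View pics/scene18.png

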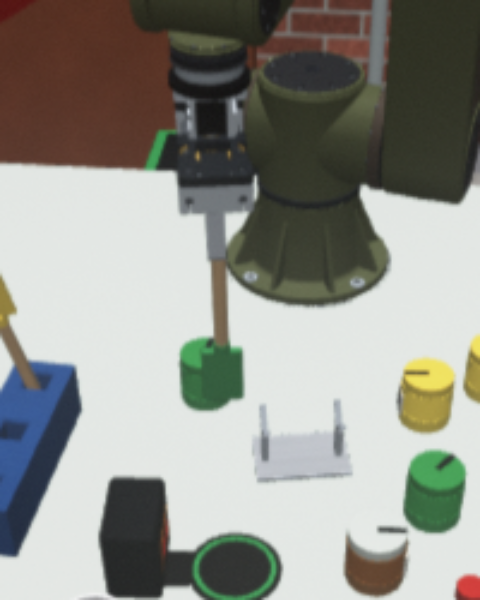

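arm_command --plan '[1,0.002,-0.1,0,0,1,0.002,-0.1425,-0.1,0,1,0.002,-0.1425,-0.2,0,1,0.002,-0.1425,-0.25,0,1,0.002,-0.1425,-0.275,0,1,0.002,-0.1425,-0.287,0,1,0.002,-0.1425,-0.287,0]'

```text
time_s: 26.5
ee_pos: [0.4671, -0.1256, 0.395]
eef_rot: [3.14, 0.001, 1.747]
force: [0.3, -0.5, -0.2]
grip_width: 0.0158
```

arm_command --plan '[1,0,0,-0.0075,0,1,0,0,-0.0075,0,1,-0.004,0.023,-0.0075,0,1,-0.0087,0.0467,-0.006,0,1,-0.013,0.07,-0.004,0,1,-0.0173,0.0926,-0.002,0,1,-0.026,0.138,-0.006,0,1,-0.0345,0.184,-0.012,0,1,-0.043,0.228,-0.026,0,1,-0.051,0.272,-0.042,0,1,-0.0585,0.3125,-0.064,0,1,-0.0585,0.3125,-0.064,0]' --newtons 6

```text
time_s: 27.7
ee_pos: [0.4429, 0.0007, 0.3683]
eef_rot: [3.141, -0.001, 1.748]
force: [-0.7, 1.8, 3.0]
grip_width: 0.0156
```

Run:
```python
from h import *
st()
cv2.imwrite('pics/scene19.png',cv2.resize(vision.camera('scene')[80:330,200:400],None,fx=2.4,fy=2.4))
```

```text
t 27.7 pos [0.4429 0.0007 0.3683] rot [ 3.141e+00 -1.000e-03  1.748e+00] F [-0.75  1.8   3.05] w 0.0156 q [-0.08  0.1   1.85  0.    1.19 -0.26]
```

View pics/scene19.png

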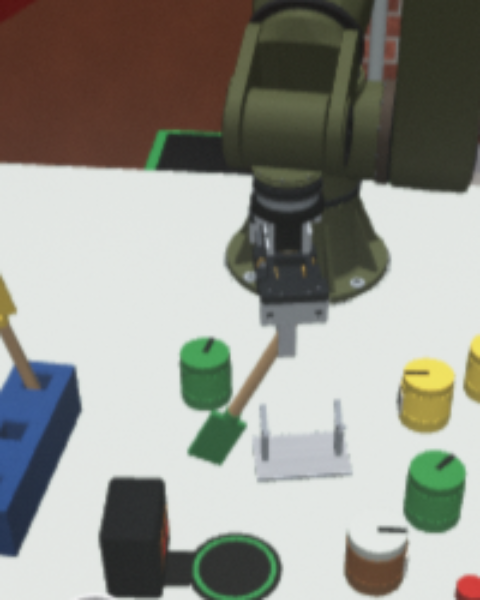

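Same behaviour as before, so I continue the lay-down to the rest.

arm_command --plan '[1,-0.0075,0.04,-0.021,0,1,-0.014,0.076,-0.05,0,1,-0.021,0.112,-0.08,0,1,-0.027,0.143,-0.116,0,1,-0.0325,0.1735,-0.151,0,1,-0.036,0.194,-0.181,0,1,-0.039,0.21,-0.213,0,1,-0.0415,0.221,-0.2435,0,1,-0.0415,0.221,-0.2435,0,1,-0.0415,0.221,-0.2435,0]'

```text
time_s: 28.75
ee_pos: [0.4268, 0.0871, 0.2713]
eef_rot: [-3.141, 0.0, 1.746]
force: [0.3, -0.2, 0.0]
grip_width: 0.0155
```

Run:
```python
from h import *
st()
cv2.imwrite('pics/scene20.png',cv2.resize(vision.camera('scene')[130:330,200:400],None,fx=3,fy=3))
```

```text
t 28.75 pos [0.4268 0.0871 0.2713] rot [-3.141  0.     1.746] F [ 0.29 -0.16  0.  ] w 0.0155 q [ 0.12  0.22  1.97 -0.    0.95 -0.06]
```

View pics/scene20.png

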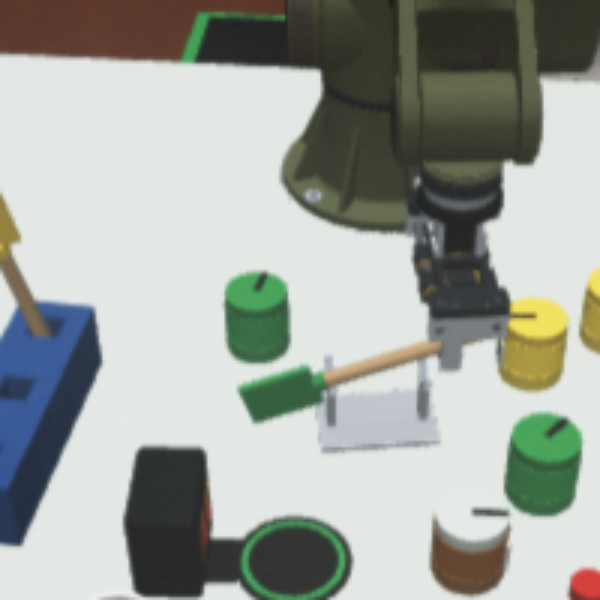

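arm_command --plan '[1,-0.001,0.003,-0.03,0,1,-0.001,0.007,-0.055,0,1,-0.001,0.007,-0.075,0,1,-0.001,0.007,-0.075,0,1,-0.001,0.007,-0.075,0,0.3,-0.001,0.007,-0.075,0,0.3,-0.001,0.007,-0.075,0,0.3,-0.001,0.007,-0.075,0,0.3,-0.001,0.007,-0.075,0,0.3,-0.001,0.007,-0.075,0,0.3,-0.001,0.007,0.05,0,0.3,-0.001,0.007,0.15,0,0.3,0,0,0.3,0,0.3,0.038,-0.2,0.3,0,0.3,0.069,-0.361,0.3,0,0.3,0.069,-0.361,0.3,0,0.3,0.069,-0.361,0.3,0,0.3,0.069,-0.361,0.3,0]'

```text
time_s: 30.6
ee_pos: [0.4542, -0.0579, 0.3909]
eef_rot: [-3.141, -0.0, 1.743]
force: [0.7, 0.9, -0.4]
grip_width: 0.0331
```

Run:
```python
from h import *
st()
cv2.imwrite('pics/scene21.png',cv2.resize(vision.camera('scene')[130:330,200:400],None,fx=3,fy=3))
cv2.imwrite('pics/wrist21.png',vision.camera('wrist'))
```

```text
t 30.6 pos [ 0.4542 -0.0579  0.3909] rot [-3.141 -0.     1.743] F [ 0.72  0.93 -0.38] w 0.0331 q [-0.21  0.11  1.79  0.    1.25 -0.38]
```

View pics/scene21.png

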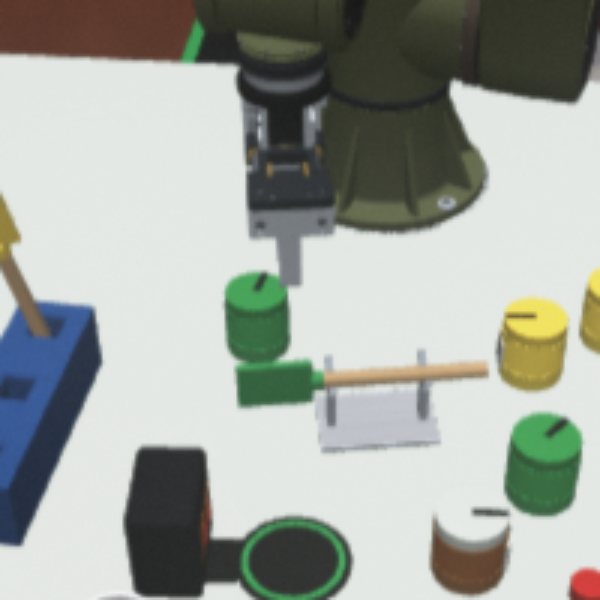

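View pics/wrist21.png

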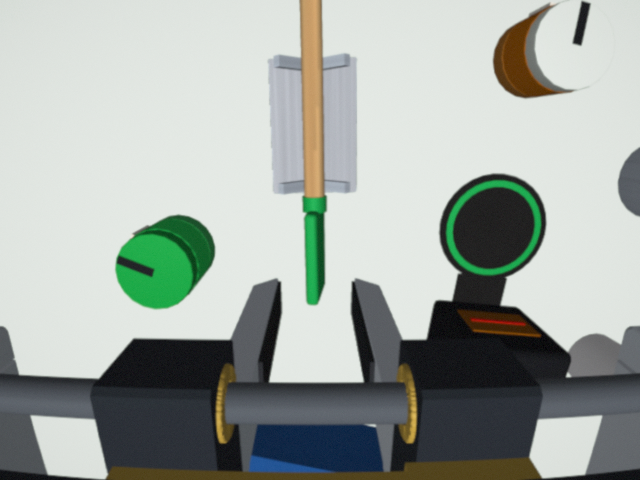

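Run:
```python
from h import *
c=cam('wrist')
a=atz((314,303),c,.083);b=atz((314,213),c,.083);d=(b-a)/np.linalg.norm(b-a);print(np.linalg.norm(b-a),a,'z50',a+d*.05)
```

```text
0.0699420753419207 [ 0.46199928 -0.10630774  0.083     ] z50 [ 0.45341029 -0.05705097  0.083     ]
```

arm_command --plan '[0.3,-0.001,0.002,-0.1,0,0.3,-0.001,0.002,-0.2,0,0.3,-0.001,0.002,-0.3,0,0.3,-0.001,0.002,-0.3775,0,0.3,-0.001,0.002,-0.3775,0,1,-0.001,0.002,-0.3775,0,1,-0.001,0.002,-0.3775,0,1,-0.001,0.002,-0.3775,0,1,-0.001,0.002,-0.3775,0,1,-0.001,0.002,-0.3775,0,1,-0.001,0.002,-0.3775,0,1,-0.001,0.002,-0.26,0,1,-0.001,0.002,-0.14,0,1,-0.001,0.002,-0.02,0,1,-0.001,0.002,0.1,0,1,-0.001,0.002,0.15,0,1,-0.001,0.002,0.15,0]' --newtons 3

```text
time_s: 32.4
ee_pos: [0.4538, -0.0564, 0.4538]
eef_rot: [3.137, 0.002, 1.745]
force: [0.3, -0.2, -1.5]
grip_width: 0.0099
```

Run:
```python
from h import *
st()
cv2.imwrite('pics/scene22.png',cv2.resize(vision.camera('scene')[80:330,200:400],None,fx=2.4,fy=2.4))
```

```text
t 32.4 pos [ 0.4538 -0.0564  0.4538] rot [3.137e+00 2.000e-03 1.745e+00] F [ 0.3  -0.16 -1.54] w 0.0099 q [-0.2   0.05  1.7   0.    1.39 -0.38]
```

View pics/scene22.png

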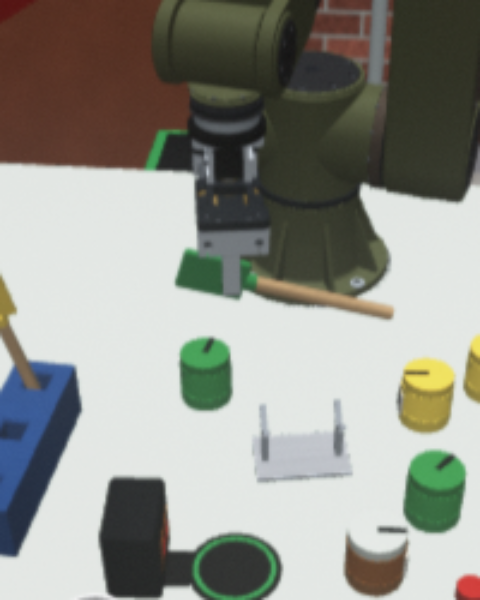

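arm_command --plan '[1,0,0,-0.1,0,1,0,0,0.02,0,1,0,0,-0.09,0,1,0,0,0.03,0,1,0,0,-0.08,0,1,0,0,0.04,0,1,0,0,-0.06,0,1,0,0,0.06,0,1,0,0,-0.04,0,1,0,0,0.08,0,1,0,0,-0.02,0,1,0,0,0.1,0,1,0,0,0,0,1,0,0,0.1,0,1,0,0,0.1,0]'

```text
time_s: 33.95
ee_pos: [0.454, -0.0565, 0.492]
eef_rot: [3.141, 0.0, 1.745]
force: [0.2, -0.5, -0.2]
grip_width: 0.0102
```

Run:
```python
from h import *
st()
cv2.imwrite('pics/scene23.png',cv2.resize(vision.camera('scene')[80:330,200:400],None,fx=2.4,fy=2.4))
```

```text
t 33.95 pos [ 0.454  -0.0565  0.492 ] rot [3.141 0.    1.745] F [ 0.19 -0.53 -0.23] w 0.0102 q [-0.2   0.03  1.63  0.    1.48 -0.38]
```

View pics/scene23.png

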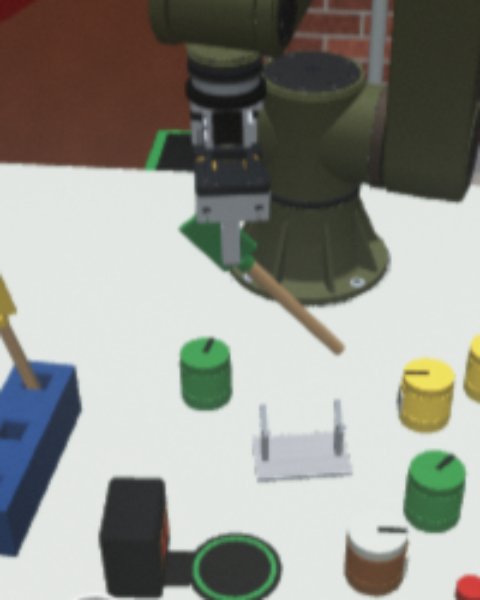

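arm_command --plan '[1,0,0,-0.12,0,1,0,0,-0.2,0,1,0,0,-0.075,0,1,0,0,0.05,0,1,0,0,-0.075,0,1,0,0,-0.2,0,1,0,0,-0.075,0,1,0,0,0.05,0,1,0,0,-0.075,0,1,0,0,-0.18,0,1,0,0,-0.055,0,1,0,0,0.05,0,1,0,0,-0.07,0,1,0,0,0.05,0,1,0,0,0.05,0]'

```text
time_s: 35.5
ee_pos: [0.4537, -0.0564, 0.5122]
eef_rot: [3.141, 0.0, 1.745]
force: [0.3, -0.3, 1.0]
grip_width: 0.0098
```

Run:
```python
from h import *
st()
cv2.imwrite('pics/scene24.png',cv2.resize(vision.camera('scene')[80:330,200:400],None,fx=2.4,fy=2.4))
```

```text
t 35.5 pos [ 0.4537 -0.0564  0.5122] rot [3.141 0.    1.745] F [ 0.26 -0.33  0.99] w 0.0098 q [-0.2   0.02  1.59  0.    1.52 -0.38]
```

View pics/scene24.png

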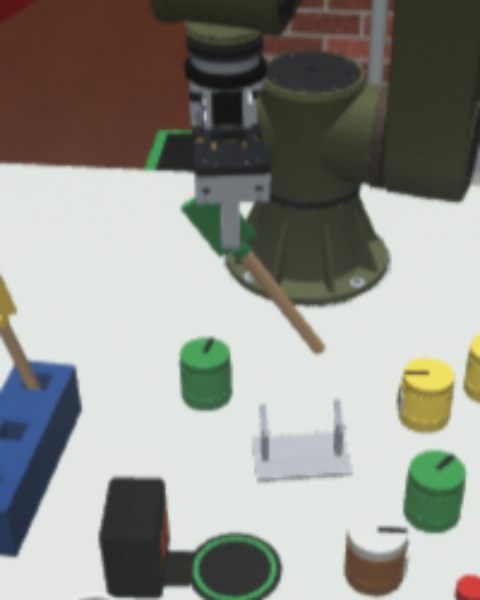

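arm_command --plan '[1,0,-0.02,0,0,1,0.01,-0.06,0,0,1,0.02,-0.12,0,0,1,0.04,-0.2,0,0,1,0.06,-0.3,0,0,1,0.08,-0.41,0,0,1,0.1,-0.53,0,0,1,0.12,-0.65,0,0,1,0.145,-0.77,0,0,1,0.165,-0.89,0,0,1,0.165,-0.89,0,0,1,0.165,-0.89,0,0]'

```text
time_s: 36.75
ee_pos: [0.5199, -0.4142, 0.509]
eef_rot: [-3.14, -0.002, 1.744]
force: [-0.1, 1.1, 0.5]
grip_width: 0.01
```

Run:
```python
from h import *
st()
cv2.imwrite('pics/scene25.png',cv2.resize(vision.camera('scene')[80:330,80:330],None,fx=2.4,fy=2.4))
cv2.imwrite('pics/wrist25.png',vision.camera('wrist'))
```

```text
t 36.75 pos [ 0.5199 -0.4142  0.509 ] rot [-3.140e+00 -2.000e-03  1.744e+00] F [-0.14  1.14  0.51] w 0.01 q [-0.73  0.53  0.96  0.    1.65 -0.9 ]
```

View pics/scene25.png

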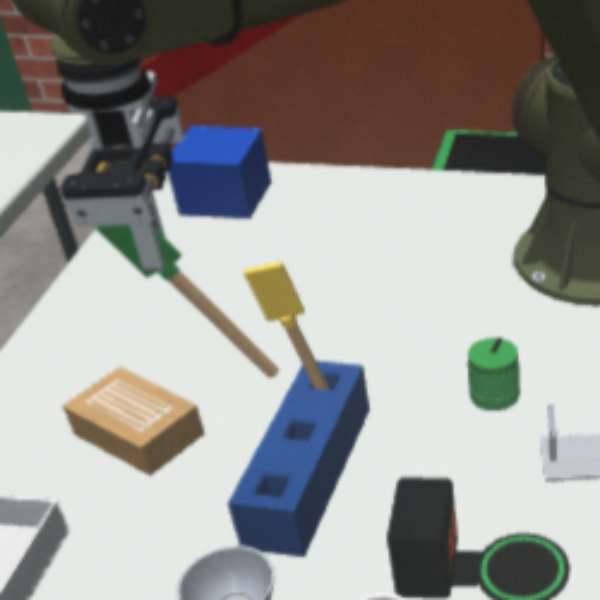

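View pics/wrist25.png

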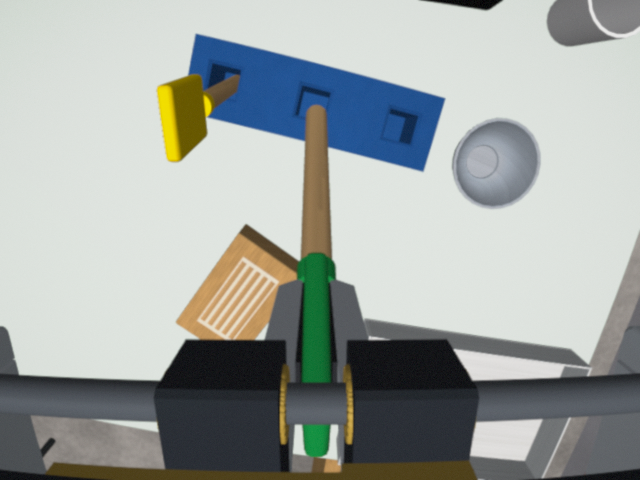

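Run:
```python
from h import *
W,S=cam('wrist'),cam('scene')
print('end',tri([((317,110),W),((193.6,234.6),S)]))
for q in[(314,100),(400,126)]: print('W',np.round(atz(q,W,.075),4))
```

```text
end (array([ 0.50642065, -0.32271948,  0.17036289]), [np.float64(0.0021696353805588796), np.float64(0.002169635380558872)])
W [ 0.5003 -0.307   0.075 ]
W [ 0.5887 -0.3163  0.075 ]
```

arm_command --plan '[1,-0.015,0.044,-0.02,0,1,-0.015,0.044,-0.1,0,1,-0.015,0.044,-0.18,0,1,-0.015,0.044,-0.23,0,1,-0.015,0.044,-0.23,0]'

```text
time_s: 37.35
ee_pos: [0.5139, -0.3937, 0.4171]
eef_rot: [-3.139, -0.003, 1.747]
force: [-0.5, 0.8, -0.1]
grip_width: 0.01
```

Run:
```python
from h import *
st()
cv2.imwrite('pics/scene26.png',cv2.resize(vision.camera('scene')[130:330,100:300],None,fx=3,fy=3))
cv2.imwrite('pics/wrist26.png',vision.camera('wrist'))
```

```text
t 37.35 pos [ 0.5139 -0.3937  0.4171] rot [-3.139e+00 -3.000e-03  1.747e+00] F [-0.49  0.77 -0.07] w 0.01 q [-0.71  0.51  1.19  0.    1.44 -0.89]
```

View pics/scene26.png

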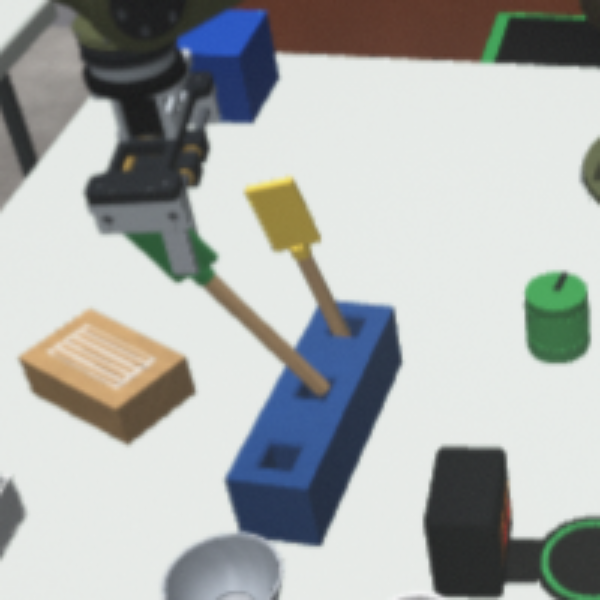

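View pics/wrist26.png

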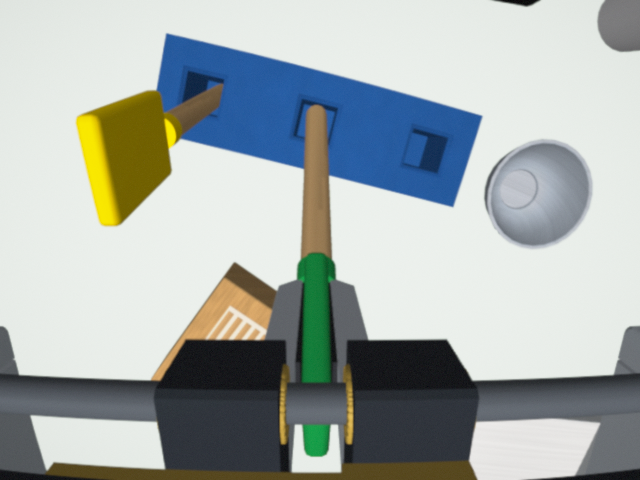

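arm_command --plan '[1,0,0,-0.02,0,1,0,0,-0.035,0,1,-0.005,0.03,-0.03,0,1,-0.009,0.058,-0.022,0,1,-0.013,0.087,-0.016,0,1,-0.017,0.116,-0.014,0,1,-0.025,0.15,-0.02,0,1,-0.03,0.18,-0.04,0,1,-0.0335,0.21,-0.065,0,1,-0.0335,0.215,-0.09,0,1,-0.0335,0.215,-0.1,0,1,-0.0335,0.215,-0.11,0,1,-0.0335,0.215,-0.11,0]'

```text
time_s: 38.75
ee_pos: [0.5006, -0.3093, 0.3754]
eef_rot: [3.141, 0.001, 1.745]
force: [-0.7, 0.2, 2.5]
grip_width: 0.0101
```

Run:
```python
from h import *
st()
cv2.imwrite('pics/scene27.png',cv2.resize(vision.camera('scene')[100:330,100:300],None,fx=2.6,fy=2.6))
```

```text
t 38.75 pos [ 0.5006 -0.3093  0.3754] rot [3.141e+00 1.000e-03 1.745e+00] F [-0.74  0.23  2.5 ] w 0.0101 q [-0.62  0.41  1.44 -0.    1.29 -0.79]
```

View pics/scene27.png

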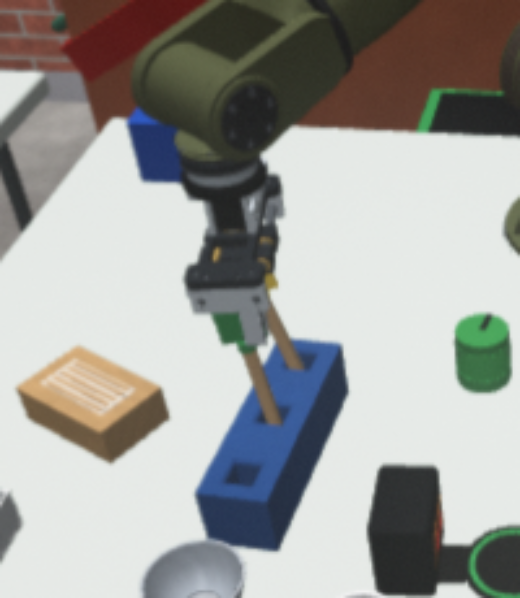

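Floor contact (+2.5 N), so I release and rise.

arm_command --plan '[0.3,0,0,0,0,0.3,0,0,0,0,0.3,0,0,0,0,0.3,0,0,0,0,0.3,0,0,0,0,0.3,0,0,0.1,0,0.3,0,0,0.2,0,0.3,0,0,0.3,0,0.3,0,0.3,0.3,0,0.3,0,0.5,0.3,0,0.3,0,0.5,0.3,0,0.3,0,0.5,0.3,0,0.3,0,0.5,0.3,0]'

```text
time_s: 40.1
ee_pos: [0.5003, -0.1045, 0.4957]
eef_rot: [3.14, -0.0, 1.75]
force: [0.3, -0.7, -0.4]
grip_width: 0.0329
```

Run:
```python
from h import *
st()
s=vision.camera('scene');cv2.imwrite('pics/scene28.png',s)
t=vision.camera('top');cv2.imwrite('pics/top28.png',cv2.resize(t[140:330,180:500],None,fx=2.4,fy=2.4,interpolation=cv2.INTER_CUBIC))
cv2.imwrite('pics/top28r.png',t)
```

```text
t 40.1 pos [ 0.5003 -0.1045  0.4957] rot [ 3.14 -0.    1.75] F [ 0.25 -0.7  -0.43] w 0.0329 q [-0.28  0.16  1.49  0.    1.5  -0.46]
```

View pics/scene28.png

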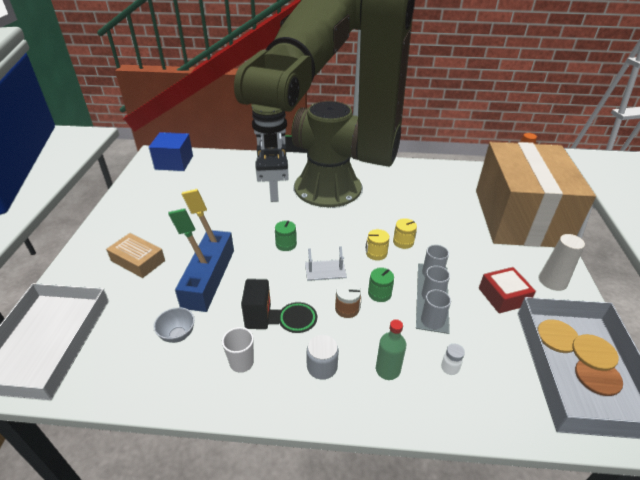

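View pics/top28.png

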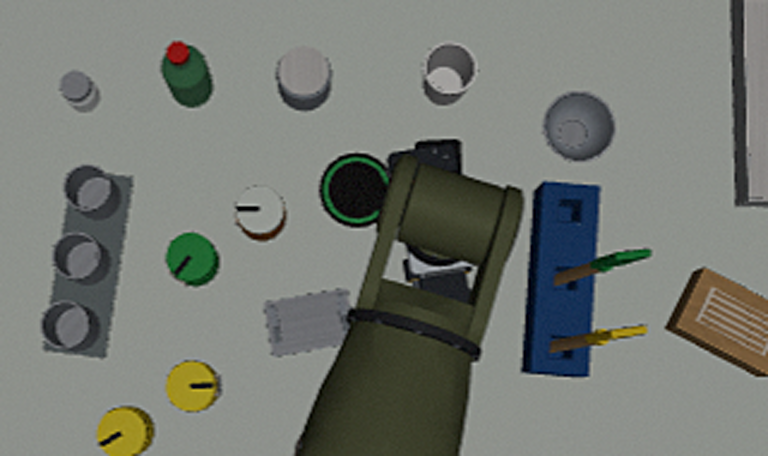

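Run:
```python
from h import *
S,T=cam('scene'),cam('top')
f=lambda x,y:(180+x/2.4,140+y/2.4)
im=cv2.imread('pics/top28r.png'); x0,y0=268,205
cv2.imwrite('pics/jarT.png',cv2.resize(im[y0:y0+45,x0:x0+60],None,fx=12,fy=12,interpolation=cv2.INTER_CUBIC))
im=cv2.imread('pics/scene28.png'); cv2.imwrite('pics/jarS.png',cv2.resize(im[275:325,315:375],None,fx=10,fy=10,interpolation=cv2.INTER_CUBIC))
print(atz(f(262,209),T,.072),atz(f(236,209),T,.072))
```

```text
[0.58246385 0.0863379  0.072     ] [0.58168967 0.12042597 0.072     ]
```

View pics/jarT.png

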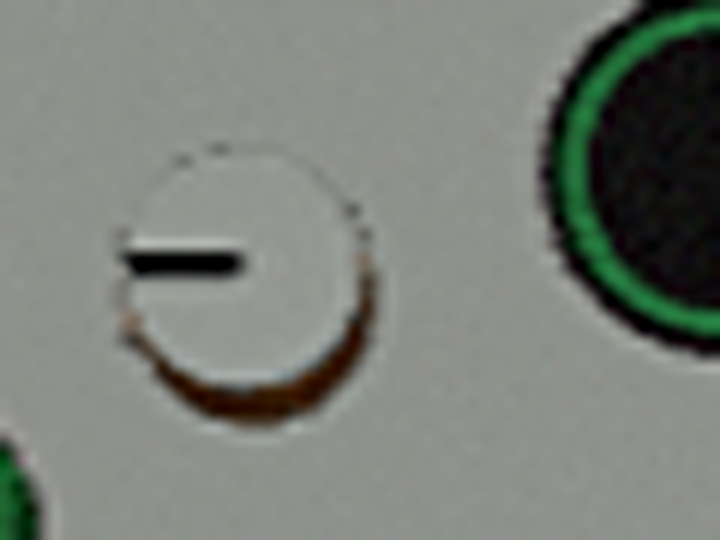

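View pics/jarS.png

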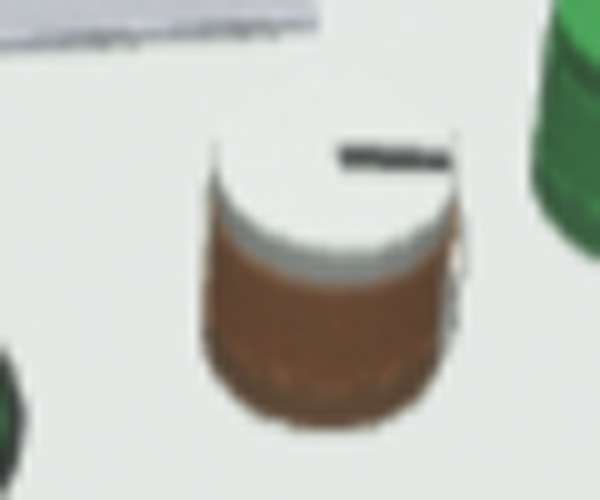

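The jar to take is the amber one with the white lid, at top (288,227) and scene (347,301). It is the only one that is neither green nor yellow. It has been knocked about 4 cm, and its stripe now points to world +y.

arm_command --plan '[-1,0.207,0.479,-0.1,0.5,-1,0.207,0.479,-0.1,0.5,-1,0.207,0.479,-0.1,0.5,-1,0.207,0.479,-0.1,0.5,-1,0.207,0.479,-0.1,0.5,-1,0.207,0.479,-0.1,0.5,-1,0.207,0.479,-0.1,0.5,-1,0.207,0.479,-0.1,0.5,-1,0.207,0.479,-0.1,0.5]' --newtons 20

```text
time_s: 41.1
ee_pos: [0.5837, 0.0817, 0.4549]
eef_rot: [-3.141, -0.0, 2.787]
force: [0.5, 0.5, -0.1]
grip_width: 0.0938
```

Run:
```python
from h import *
st()
W=cam('wrist');im=vision.camera('wrist');cv2.imwrite('pics/wrist29.png',im)
print(proj([[.583,.087,.072]],W))
import pickle;pickle.dump(W,open('w29.pkl','wb'))
```

```text
t 41.1 pos [0.5837 0.0817 0.4549] rot [-3.141 -0.     2.787] F [ 0.53  0.5  -0.05] w 0.0938 q [ 0.08  0.36  1.33 -0.    1.46 -1.14]
[[320.61014498 214.66843119]]
```

View pics/wrist29.png

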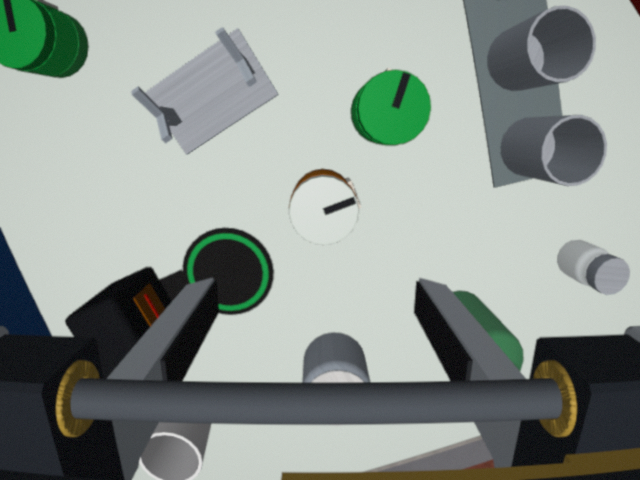

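Run:
```python
from h import *
W,T,S=cam('wrist'),cam('top'),cam('scene')
L=atz((324,211),W,.072);print('lid W',L,'T',atz((288,226.8),T,.072),'tri',tri([((324,211),W),((288,226.8),T)]))
E=atz((354,201),W,.072);print('stripe az W',np.degrees(np.arctan2(*(E-L)[[1,0]])))
print('pad W',atz((228.5,271),W,.003),'pad T',atz((328.5,219),T,.003))
for n,c,cn in(('scan_pad',W,'wrist'),('scan_window',W,'wrist'),('scan_pad',S,'scene'),('scan_pad',T,'top')):
    if cn!='wrist': vision.camera(cn)
    r=vision.pinpoint(n,cn)
    for x in r[:1]: print(n,cn,x['confidence'],x['at'],atz(x['at'][::-1],c,.003 if 'pad' in n else .05))
im=cv2.imread('pics/wrist29.png');cv2.imwrite('pics/w29c.png',cv2.resize(im[160:330,60:380],None,fx=2.5,fy=2.5,interpolation=cv2.INTER_CUBIC))
```

```text
lid W [0.5808593  0.09123442 0.072     ] T [0.58328398 0.09003637 0.072     ] tri (array([0.58482016, 0.09070762, 0.05620432]), [np.float64(0.0010313946488583906), np.float64(0.001031394648858358)])
stripe az W 88.39179559407303
pad W [ 0.62052381 -0.03630133  0.003     ] pad T [ 0.62355935 -0.03889229  0.003     ]
scan_pad wrist 0.66 [270.3, 229.8] [ 0.62027001 -0.03458103  0.003     ]
scan_window wrist 0.75 [317.4, 154.9] [ 0.62915998 -0.11495304  0.05      ]
scan_pad scene 0.92 [317.1, 297.1] [ 0.62147675 -0.04113982  0.003     ]
scan_pad top 0.73 [220.8, 330.8] [ 0.61770152 -0.04659707  0.003     ]
```

View pics/w29c.png

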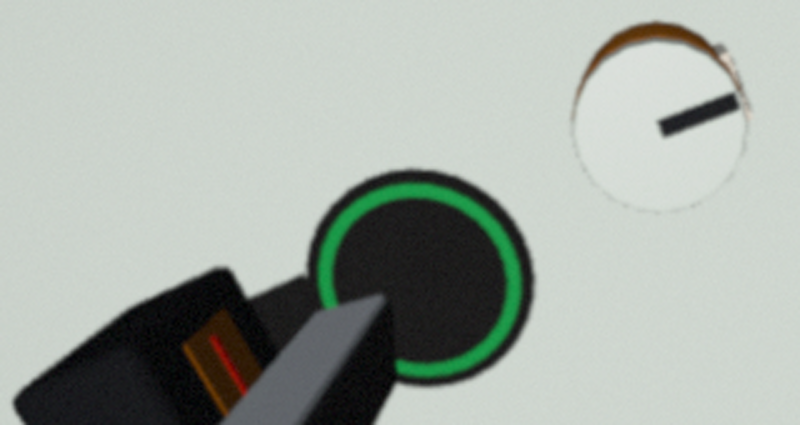

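arm_command --plan '[-1,-0.004,0.022,-0.1,0,-1,-0.004,0.022,-0.2,0,-1,-0.004,0.022,-0.3,0,-1,-0.004,0.022,-0.3,0,-1,-0.004,0.022,-0.3,0]'

```text
time_s: 41.95
ee_pos: [0.582, 0.0916, 0.3362]
eef_rot: [3.141, 0.0, 2.792]
force: [0.5, -0.6, 0.7]
grip_width: 0.0939
```

Run:
```python
from h import *
st()
im=vision.camera('wrist');W=cam('wrist');cv2.imwrite('pics/wrist30.png',im)
print(proj([[.582,.0905,.072]],W))
```

```text
t 41.95 pos [0.582  0.0916 0.3362] rot [3.141 0.    2.792] F [ 0.54 -0.65  0.72] w 0.0939 q [ 0.09  0.45  1.48  0.    1.21 -1.13]
[[312.92413363 254.57249334]]
```

View pics/wrist30.png

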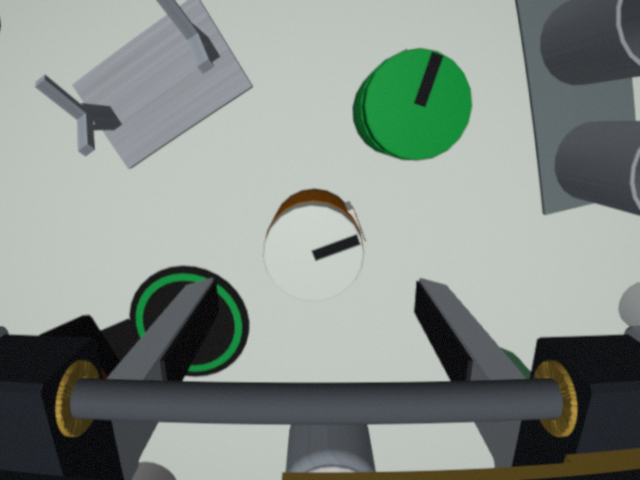

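arm_command --plan '[-1,0,-0.002,-0.1,0,-1,0,-0.002,-0.2,0,-1,0,-0.002,-0.285,0,-1,0,-0.002,-0.285,0,-1,0,-0.002,-0.285,0,1,0,-0.002,-0.285,0,1,0,-0.002,-0.285,0,1,0,-0.002,-0.285,0,1,0,-0.002,-0.285,0,1,0,-0.002,-0.285,0,1,0,-0.002,-0.285,0,1,0,-0.002,-0.285,0,1,0,-0.002,-0.285,0,1,0,-0.002,-0.285,0,1,0,-0.002,-0.26,0,1,0,-0.002,-0.21,0,1,0,-0.002,-0.21,0]' --newtons 30

```text
time_s: 43.7
ee_pos: [0.5821, 0.0908, 0.2535]
eef_rot: [3.14, 0.003, 2.793]
force: [0.1, -0.3, -4.0]
grip_width: 0.0658
```

Run:
```python
from h import *
st()
cv2.imwrite('pics/wrist31.png',vision.camera('wrist'));cv2.imwrite('pics/scene31.png',cv2.resize(vision.camera('scene')[130:350,200:420],None,fx=2.7,fy=2.7))
```

```text
t 43.7 pos [0.5821 0.0908 0.2535] rot [3.140e+00 3.000e-03 2.793e+00] F [ 0.13 -0.26 -3.96] w 0.0658 q [ 0.09  0.55  1.55  0.    1.04 -1.13]
```

View pics/wrist31.png

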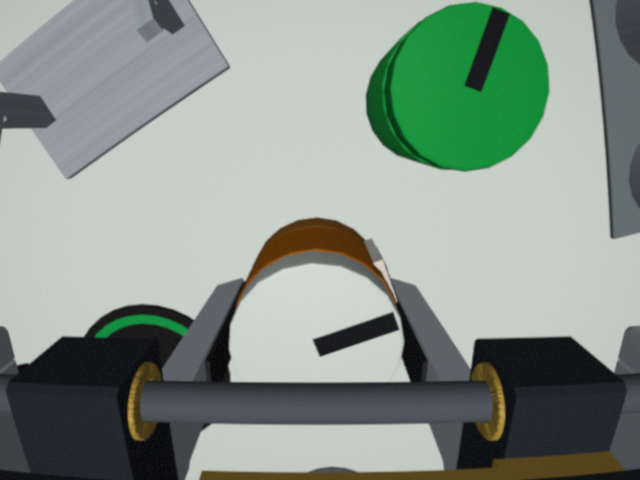

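View pics/scene31.png

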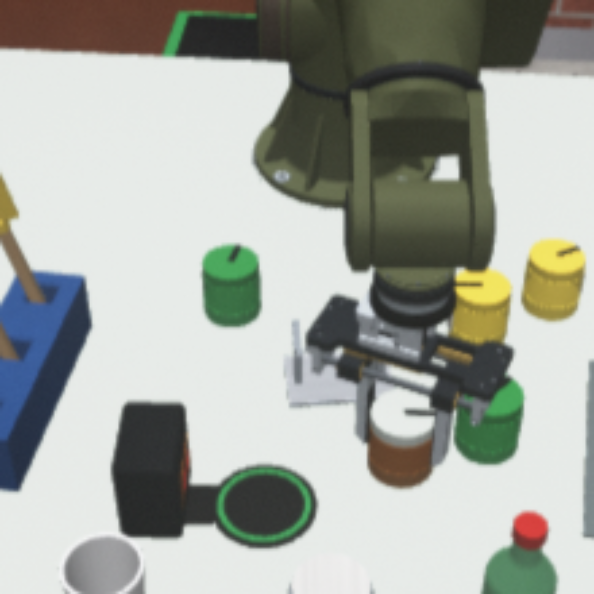

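arm_command --plan '[1,0.005,-0.015,0.02,-0.07,1,0.01,-0.03,0.02,-0.14,1,0.015,-0.045,0.02,-0.21,1,0.02,-0.06,0.02,-0.28,1,0.025,-0.075,0.02,-0.35,1,0.03,-0.09,0.02,-0.42,1,0.035,-0.105,0.02,-0.49,1,0.04,-0.12,0.02,-0.56,1,0.045,-0.135,0.02,-0.63,1,0.05,-0.15,0.02,-0.7,1,0.05,-0.15,0.02,-0.733,1,0.05,-0.15,0.02,-0.733,1,0.05,-0.15,0.02,-0.733]'

```text
time_s: 45.1
ee_pos: [0.6016, 0.0308, 0.2583]
eef_rot: [-3.14, 0.0, 1.26]
force: [0.3, 0.2, -4.4]
grip_width: 0.0657
```

arm_command --plan '[1,0.005,-0.015,0,-0.07,1,0.01,-0.03,0,-0.14,1,0.015,-0.045,0,-0.21,1,0.02,-0.06,0,-0.28,1,0.025,-0.075,0,-0.35,1,0.03,-0.09,0,-0.42,1,0.035,-0.105,0,-0.49,1,0.04,-0.12,0,-0.56,1,0.045,-0.135,0,-0.63,1,0.049,-0.15,0,-0.7,1,0.049,-0.172,0,-0.733,1,0.049,-0.172,0,-0.733,1,0.049,-0.172,0,-0.733]'

```text
time_s: 46.4
ee_pos: [0.6212, -0.0379, 0.2587]
eef_rot: [-3.142, 0.001, -0.274]
force: [-0.4, -0.7, -4.4]
grip_width: 0.0654
```

Run:
```python
from h import *
st()
W=cam('wrist');cv2.imwrite('pics/wrist32.png',vision.camera('wrist'));s=vision.camera('scene');cv2.imwrite('pics/scene32.png',cv2.resize(s[220:370,200:380],None,fx=3.5,fy=3.5,interpolation=cv2.INTER_CUBIC))
t=vision.camera('top');cv2.imwrite('pics/top32.png',cv2.resize(t[170:270,280:400],None,fx=5,fy=5))
```

```text
t 46.4 pos [ 0.6212 -0.0379  0.2587] rot [-3.142e+00  1.000e-03 -2.740e-01] F [-0.37 -0.75 -4.44] w 0.0654 q [-0.12  0.61  1.44  0.    1.1   1.73]
```

View pics/wrist32.png

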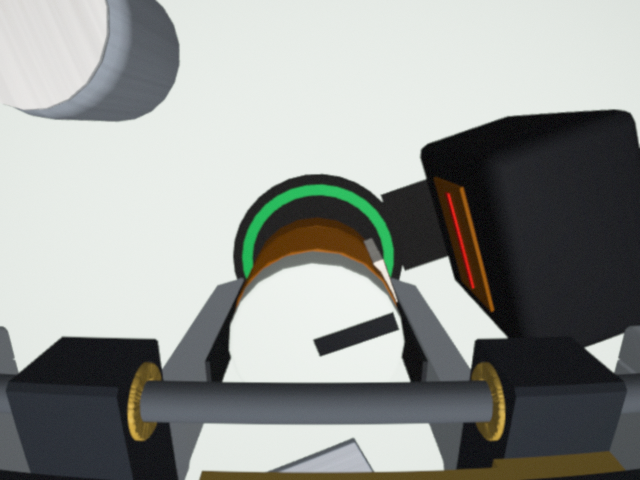

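View pics/scene32.png

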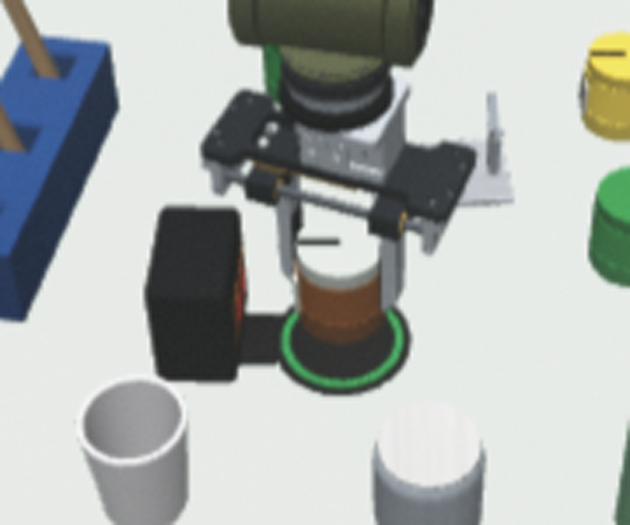

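Run:
```python
from h import *
W=cam('wrist')
a,b=atz((450,195),W,.05),atz((474,288),W,.05);print(a,b,'window line az',np.degrees(np.arctan2(*(b-a)[[1,0]])),'mid',(a+b)/2)
p,q=atz((317,348),W,.1085),atz((397,321),W,.1085);print('stripe',p,q,np.degrees(np.arctan2(*(q-p)[[1,0]])))
# pad circle fit from visible arc outer edge
pts=[(236,270),(247,222),(275,192),(318,176),(360,188),(388,220),(403,265)]
P=np.array([atz(x,W,.003)[:2] for x in pts]);A=np.c_[2*P,np.ones(len(P))];s=np.linalg.lstsq(A,(P**2).sum(1),rcond=None)[0];print('pad fit',s[:2],np.sqrt(s[2]+s[:2]@s[:2]))
```

```text
[ 0.65016511 -0.11073391  0.05      ] [ 0.60052206 -0.1137041   0.05      ] window line az -176.57601717582043 mid [ 0.62534358 -0.11221901  0.05      ]
stripe [ 0.62256941 -0.0376586   0.1085    ] [ 0.62504571 -0.06767923  0.1085    ] -85.28454042642431
pad fit [ 0.62028528 -0.03851657] 0.05062951280060386
```

arm_command --plan '[1,0,0,-0.04,0,1,0,0,-0.07,0,1,0,0,-0.08,0,1,0,0,-0.084,0,1,0,0,-0.084,0,1,0,0,-0.084,0]'

```text
time_s: 47.15
ee_pos: [0.6213, -0.038, 0.2251]
eef_rot: [3.142, 0.0, -0.278]
force: [-0.4, -0.1, -4.4]
grip_width: 0.0655
```

Run:
```python
from h import *
st()
```

```text
t 47.15 pos [ 0.6213 -0.038   0.2251] rot [ 3.142  0.    -0.278] F [-0.37 -0.14 -4.39] w 0.0655 q [-0.12  0.65  1.45  0.    1.04  1.73]
```

arm_command --plan '[1,0,0,-0.004,0,1,0,0,-0.007,0,1,0,0,-0.007,0]'

```text
time_s: 47.45
ee_pos: [0.6214, -0.038, 0.2248]
eef_rot: [3.142, -0.001, -0.277]
force: [-13.5, 1.3, 19.8]
grip_width: 0.0657
```

Contact with the pad. I back off slightly, release and rise.

arm_command --plan '[1,0,0,0.005,0,1,0,0,0.005,0,-0.65,0,0,0.005,0,-0.65,0,0,0.005,0,-0.65,0,0,0.005,0,-0.65,0,0,0.005,0,-0.65,0,0,0.05,0,-0.65,0,0,0.15,0,-0.65,0,0,0.27,0,-0.65,0,0,0.39,0,-0.65,-0.1,0.1,0.5,0,-0.65,-0.2,0.3,0.5,0,-0.65,-0.3,0.4,0.5,0,-0.65,-0.3,0.4,0.5,0,-0.65,-0.3,0.4,0.5,0,-0.65,-0.3,0.4,0.5,0]'

```text
time_s: 49.05
ee_pos: [0.5006, 0.123, 0.4232]
eef_rot: [-3.141, -0.001, -0.275]
force: [0.2, 0.2, -0.3]
grip_width: 0.0776
```

Run:
```python
from h import *
st()
s=vision.camera('scene');cv2.imwrite('pics/scene33.png',s)
t=vision.camera('top');cv2.imwrite('pics/top33.png',cv2.resize(t[150:310,280:440],None,fx=3.7,fy=3.7,interpolation=cv2.INTER_CUBIC))
cv2.imwrite('pics/scene33c.png',cv2.resize(s[170:350,160:340],None,fx=3.3,fy=3.3,interpolation=cv2.INTER_CUBIC))
```

```text
t 49.05 pos [0.5006 0.123  0.4232] rot [-3.141e+00 -1.000e-03 -2.750e-01] F [ 0.19  0.17 -0.27] w 0.0776 q [ 0.17  0.21  1.59 -0.    1.34  2.02]
```

View pics/scene33.png

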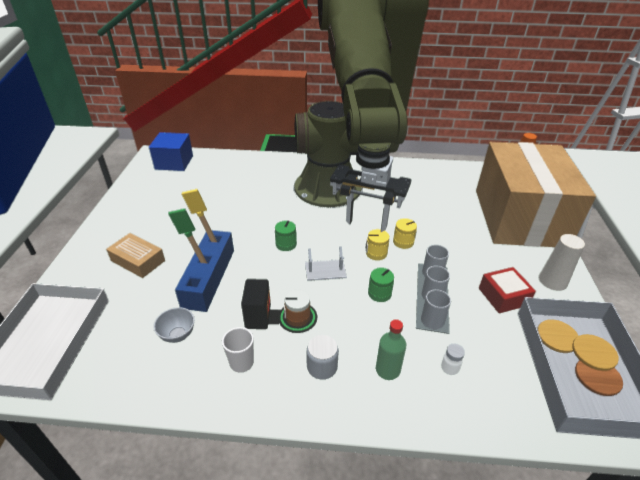

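View pics/top33.png

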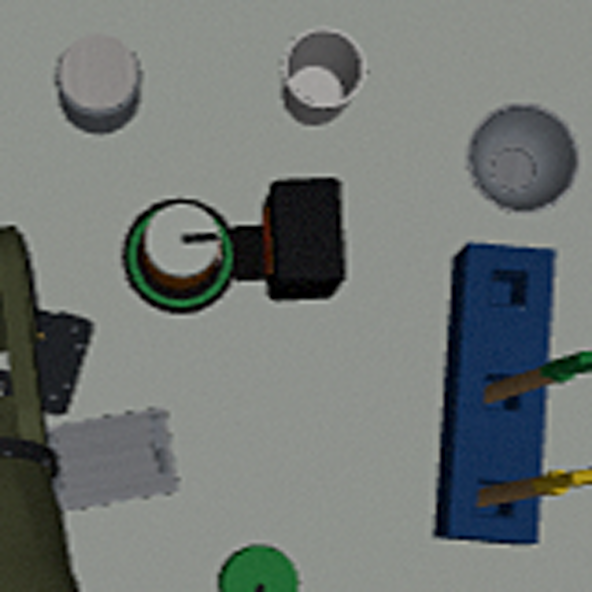

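View pics/scene33c.png

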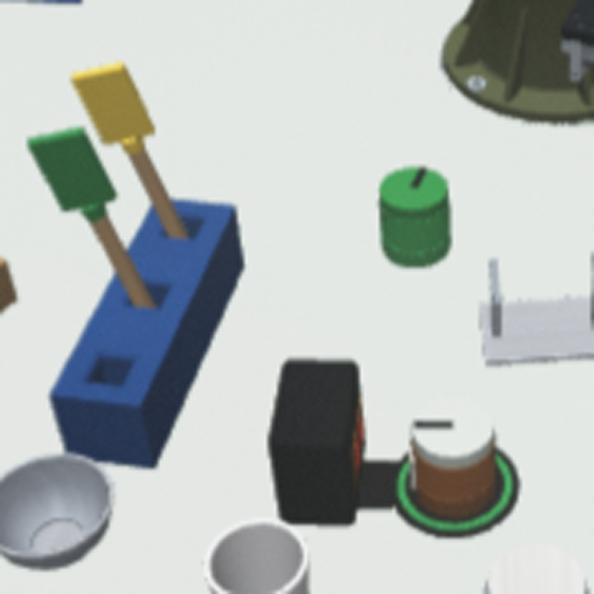

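Run:
```python
from h import *
S,T=cam('scene'),cam('top')
t=vision.camera('top');s=vision.camera('scene')
f=lambda x,y:(280+x/3.7,150+y/3.7)
a,b=atz(f(183,239),T,.075),atz(f(218,237),T,.075);print('lid',a,'stripe az',np.degrees(np.arctan2(*(b-a)[[1,0]])))
g=lambda x,y:(160+x/3.3,170+y/3.3)
print('lid S',atz(g(453,431),S,.075))
for p in('jar','jar_code'):
    for n,c in(('scene',S),('top',T)):
        for x in vision.pinpoint(p,n)[:6]:
            P=atz(x['at'][::-1],c,.003 if p=='jar' else .033)
            if np.hypot(P[0]-.62,P[1]+.05)<.09: print(p,n,P,x['confidence'])
cv2.imwrite('pics/pT.png',cv2.resize(t[210:300,395:470],None,fx=7,fy=6.5,interpolation=cv2.INTER_CUBIC))
```

```text
lid [ 0.62477237 -0.03976791  0.075     ] stripe az -85.36970971968431
lid S [ 0.62807484 -0.03827227  0.075     ]
jar scene [ 0.61515273 -0.04321532  0.003     ] 0.63
jar top [ 0.62656182 -0.03817579  0.003     ] 0.85
jar_code scene [ 0.62035274 -0.06936926  0.033     ] 0.96
jar_code top [ 0.62975066 -0.07001755  0.033     ] 0.83
```

View pics/pT.png

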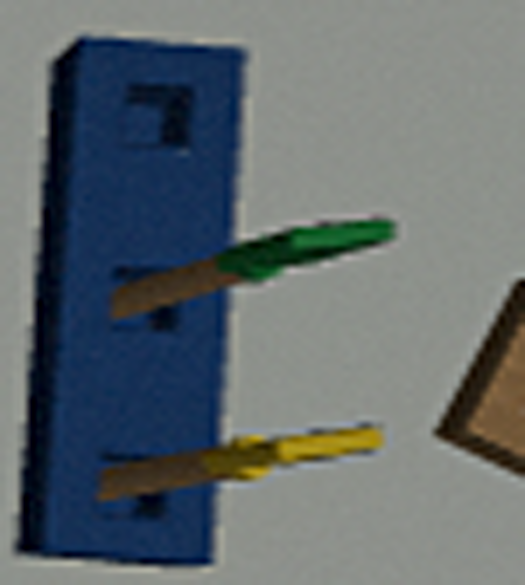

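Run:
```python
from h import *
S,T=cam('scene'),cam('top')
T_=lambda x,y:(395+x/7,210+y/6.5); g=lambda x,y:(160+x/3.3,170+y/3.3)
for n,a,b,w in(('y',(372,439),(98,70),(.4108,-.3044)),('g',(380,233),(56,136),(.5006,-.3102))):
    X,e=tri([(T_(*a),T),(g(*b),S)]); d=np.hypot(X[0]-w[0],X[1]-w[1]); print(n,'tip',X,e,'horiz from well',d,'end z if L=.24',X[2]-np.sqrt(.24**2-d**2))
```

```text
y tip [ 0.42145891 -0.35586292  0.2489337 ] [np.float64(0.008326001726802255), np.float64(0.008326001726802203)] horiz from well 0.05255515584931534 end z if L=.24 0.0147586498294901
g tip [ 0.50949578 -0.36149557  0.2471537 ] [np.float64(0.0076644838860496604), np.float64(0.007664483886049605)] horiz from well 0.052061219324050875 end z if L=.24 0.012868342077269918
```

Run:
```python
from h import *
st(); print(job.hand_in())
```

```text
t 49.45 pos [0.5018 0.1213 0.4223] rot [ 3.141  0.    -0.279] F [-0.75  0.22 -0.64] w 0.0774 q [ 0.17  0.21  1.59 -0.    1.34  2.02]
the job is handed in; nothing more can be done
None
```

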